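Draw the spool box out of the rack and take off its lid

TASK

On the film table, draw the orange-lidded spool box out of its lane in the blue rack toward you by pressing down on its lid and pulling, until the whole box is clear of the rack by about two centimetres, lid still on. Then lift the orange lid straight off, leaving the black tray standing flat in front of the rack, and set the lid down gently, right way up, in the middle of the grey felt mat and lengthwise along it. Do not disturb the other boxes or the cine camera.

Things in the scene. Friction and masses are not known exactly. Their poses are not given: they have to be found in the camera images.
- rack_front (a point): middle of the front edge, at table height, of a blue rack 236 wide, 158 deep: three lanes 68 wide inside, centred at y = -76, 0, +76 mm here. x points into the lanes, away from the arm; y left; z up. Lanes open in front, closed behind, floor is the bare table; walls 8 thick, 54 high, open above for the first 90 mm, then a roof (top at 70, a red tin on it to 85)
- lid_center (a point): orange lid 130 (x) x 60 (y) x 32 mm high, walls 3 mm, open below, 80 g; point at its centre, 16 mm under its flat top. It sits over the tray's collar with 2 mm play, its lower edge on the tray's foot 16 mm above the table, top at 48; must rise 25 mm to come off. Sides flush with the foot: a grip reaching below 16 mm above the table takes the tray along
- tray_base (a point): black tray under the orange lid, 280 g with its spools: foot 130 (x) x 60 (y) x 16 mm, collar 120 x 50 to 40 mm high; felt glides; a press of 12 to 20 N on the lid drags it without slip. Point at the foot's centre, 8 mm up. Starts in any lane, lengthwise, front end 4 to 16 mm behind the rack's front edge, so the front 70 mm of the lid is open from above
- mat_top (a point): grey felt mat fixed to the table, 190 (x) x 120 (y) x 3 mm; point at the middle of its top face; x along its length; z up. It lies to the left or right of the middle of the table
- box_green_center (a point): closed box with a green lid in another lane, 130 x 60 x 48 mm, point at its centre; leave alone
- box_grey_center (a point): closed box with a grey lid in another lane, 130 x 60 x 48 mm, point at its centre; leave alone
- camera_center (a point): dark hand-held cine camera lying on the table on the other side from the mat, about 165 x 85 x 72 mm, point near its centre 34 mm above the table, lens toward its +x; leave alone
There are look-alikes about, which are no part of the job. What is meant by the part that bears lid_center is not purple, and is the smaller of those in its own colour.

How it is judged (in metres and radians):
On the way, in this order (a step that is already met when the one before it is completed fails the run):
1. the box is part-way out of its lane, lid seated, with the fingers pressing on the lid (x of tray_base in the frame of rack_front between -0.06 and 0.045 m and contact force between the fingers and lid above 1 N and z of lid_center in the frame of tray_base below 0.03 m), for 0.1 s.
2. the whole orange-lidded box, lid seated, is at least 8 mm clear of the rack's front, flat on the table (x of tray_base in the frame of rack_front below -0.073 m and z of lid_center in the frame of tray_base below 0.03 m and height (world z) of tray_base below 0.012 m and angle between tray_base's own z axis and vertical below 0.1 rad), for 0.2 s.
3. the lid is lifted clear of the tray, which stays on the table (z of lid_center in the frame of tray_base above 0.055 m and height (world z) of tray_base below 0.012 m), for 0.1 s.
At the end, for the whole second after the job is handed in: Lid at rest, flat, right way up on the mat, centre within 35 mm along and 30 mm across of the mat's, lengthwise within 0.26 rad. Tray at rest flat on the table before the rack, at least 8 mm clear, its centre within 200 mm of the rack's front and 150 mm either side of its middle (x of lid_center in the frame of mat_top between -0.035 and 0.035 m and y of lid_center in the frame of mat_top between -0.03 and 0.03 m and z of lid_center in the frame of mat_top below 0.02 m and angle between each of lid_center, tray_base's own z axis and vertical below 0.1 rad and angle between the x axis of lid_center and the x axis of mat_top, either way round below 0.26 rad and linear speed of each of lid, tray below 0.02 m/s and x of tray_base in the frame of rack_front between -0.2 and -0.073 m and height (world z) of tray_base below 0.011 m and y of tray_base in the frame of rack_front between -0.15 and 0.15 m); the robot touches nothing.
It fails at once if the tray is lifted (more than 12 mm) or tipped (more than 0.3 rad) (height (world z) of tray_base above 0.02 m or angle between tray_base's own z axis and vertical above 0.3 rad).
It fails at once if another box is shifted by more than 20 mm (distance of any of box_green_center, box_grey_center from where it was at the start of the episode above 0.02 m).
It fails at once if the cine camera is shifted by more than 20 mm (distance of camera_center from where it was at the start of the episode above 0.02 m).
It fails at once if the lid is dropped or thrown (it moves faster than 0.6 m/s with no finger on it) (linear speed of lid above 0.6 m/s and contact force between the fingers and lid below 0.05 N).
It also fails if it takes over 64 s, if anything falls off the work surface, if the arm or the gripper's body presses on something with over 40 N, if the wrist force passes 120 N, or if a joint passes its speed limit or range.

ROBOT

A 7-joint arm with a two-finger parallel gripper is mounted at the origin on the work surface. World frame = base frame: x ahead of the robot, y to its left, z up, the work surface at z = 0. Lengths are in mm, angles in rad, forces in N, time in s.
With the tool pointing down it reaches from about 425 to 875 mm from the base axis. Payload 8.4 kg.
Tool frame: the origin (TCP) lies between the finger pads; the fingertips stand 8 mm ahead of it and the grasp point (between the pads) lies 11 mm behind it; y points along the fingers, x is the direction in which the jaws open and shut, and the axes are right-handed (so a half turn about y gives the same grasp; the last joint's range is limited). The gripper opens to 85 mm and grips with 20 to 120 N. Pads are 22 mm wide; open, the fingers measure 114 mm over their backs; the gripper's body (76 mm by 85 mm) begins 54 mm behind the grasp point. The pads swing forward as they close: fully open they stand 13 mm farther back than shut.
Start: joints at [1.002, 0.333, 0.04, 1.465, -0.013, 1.343, -0.059], TCP at [294.234, -579.56, 218.008] pointing down, gripper open.
Joint ranges: [-2.58, 2.58], [-0.38, 2.09], [-1.3, 1.39], [0.25, 2.4], [-1.5, 4.64], [0.08, 2.09], [-2.65, 2.65]. Speed limits (rad/s): [2.22, 2.22, 2.79, 2.79, 3.14, 3.14, 3.14].

INTERFACE

Orientations are given as a unit quaternion [x, y, z, w].
In Python, from cell import bot, grab_frame, camera_info, boxes_of, place_of gives the robot as it stands.
- The arm moves only by the tool carry_out, never from a script. Its argument "targets" is one flat list of numbers, 7 for each row, row after row: the shift along the tool's x, y, z normalised to -1 to 1, where 1 is 0.3 m, then the turn, a rotation vector about the tool's x, y, z normalised to -1 to 1, where 1 is 180 degrees, then the closure, from -1 (fully open) to 1 (shut). In form: [x, y, z, rx, ry, rz, claw, x, y, z, rx, ry, rz, claw, ...]. A call has 1 to 12 rows; each row shifts and turns the commanded pose from where the row before left it, along the tool's axes as they then stand; what a row does not reach is not made up. A row lasts 1/8 s, in which the tool goes at most 62.5 mm and 10.7 degrees, less where a joint would pass 70% of its speed; a pose out of reach is approached as far as the arm can. A call with a number of a shift or a turn outside -1 to 1 is refused whole. A call with a gripper value outside its range is refused whole. The fingers move at their own pace and stop on an object; the grip force is fixed at half the most. Time passes only in rows, so rows that do not move let the fingers close. It gives the time, the measured TCP pose, the force and the opening at its end, in the units of the state.
- bot.get_state(): the state, without advancing time (a new reading comes with each control period).
- grab_frame(name): name is "scene" or "top"; returns (picture, depth): 400x640x3 uint8, blue, green, red; 400x640 float32, mm along the optical axis (not along the pixel's ray), 0 where there is no reading.
- camera_info(name): a dict with "mtx" (3x3 intrinsics, pixels), "dist_coeffs" ([k1, k2, p1, p2, k3] as OpenCV has them; the pictures are not rectified), "R" (3x3) and "t" (3): a world point X has camera coordinates R X + t. Camera axes: x right, y down, z forward; pixel columns grow to the right and rows downward; lengths in mm; the calibration is good to about 2 mm. A picture is of the moment at which its call begins. camera_info takes no time and is no camera call.
- bot.close_job(): hands the job in, once; it reports no verdict.
Trained networks look in the newest picture that a camera, given by its name, has taken for a name from the list of things; names that differ only in an ending like _2 or _b are one class to them, and where a whole thing is asked for, a point or a joint stands for the part that bears it (a point fixed in the world has none). Each returns a list of dicts, best first, with "conf" (0 to 1); they miss things now and then, are a little off and sometimes report something else, mostly with a low value. They report only what shows in the picture. A call takes as long as a camera call. They do not tell look-alikes from the thing itself.
- boxes_of(camera, label): "location" ([column, row] in pixels, amid what is visible of it).
- place_of(camera, label): "location" ([column, row] in pixels: a listed point, or the origin of a listed thing).
The state is a dict: "time": time; "joint_pos": joint angles; "dq": joint speeds; "joint_efforts": joint torques, N m; "position": TCP position; "eef_rot": TCP orientation; "ft_force": force on the tool from outside, world axes, zero at the start; "moment": the same for the moment, N m; "width": finger opening in mm.
Only numpy, scipy, OpenCV 4.12 (cv2) and the standard library are available. Lean on these libraries where they do the work, as an engineer would, in place of code of your own. Each camera call takes 0.05 s, during which the arm holds its last target.

## Working session

There is one attempt and no reset: what is moved stays moved. The work goes in short steps, Python scripts to look and compute and a tool call to move; the robot and the scene stay as the last step left them, time stands still between calls to the robot, and variables do not carry over. Pictures are saved under pics/ and viewed, and the job is handed in when it is done.

Besides the shell and the picture viewer there is one more tool, called after "Request:" by a JSON object that holds its "op" and its "data". carry_out: Moves the arm, as the interface text tells. Scaled input: -1 to 1 covers 0.3 m each way for a shift and 180 degrees each way for a turn. Its arguments: {"type":"object","properties":{"targets":{"type":"array"}},"required":["targets"]}

```bash
ls; mkdir -p pics
python3 - <<'E'
from cell import *
import cv2,json
print(bot.get_state())
for n in ("scene","top"):
    im,d=grab_frame(n); cv2.imwrite(f"pics/{n}0.png",im)
    print(n,camera_info(n))
    for l in ["rack_front","lid_center","tray_base","mat_top","box_green_center","box_grey_center","camera_center"]:
        print(l,[(r['location'],round(r['conf'],2)) for r in place_of(n,l)])
E
```

```text
pics
{'time': 0.0, 'joint_pos': array([ 1.00176803,  0.3339179 ,  0.03985733,  1.46632108, -0.01339518,
        1.34327353, -0.05848586]), 'dq': array([-1.38821779e-03, -2.98433729e-04, -1.10976522e-03, -1.92780669e-03,
        2.29608854e-04,  8.02836706e-04, -9.15407448e-06]), 'joint_efforts': array([-1.08121443e-03, -6.58573794e+01,  1.36481892e+00, -4.05558765e+01,
        1.66917552e-02,  1.26958819e-02,  9.17955913e-05]), 'position': array([ 294.03292109, -579.14083481,  217.09215075]), 'eef_rot': array([-0.60237756,  0.37040134, -0.36936545,  0.60292063]), 'ft_force': array([ 0.00661794, -0.50034123, -0.28894194]), 'moment': array([ 0.0107437 ,  0.00950883, -0.00130349]), 'width': 85.6357503447961}
scene {'mtx': array([[487.39273268,   0.        , 316.82547685],
       [  0.        , 487.39273268, 199.49380762],
       [  0.        ,   0.        ,   1.        ]]), 'dist_coeffs': array([0.0309907, 0.       , 0.       , 0.       , 0.       ]), 'R': array([[-0.8022907 ,  0.59688352, -0.00772623],
       [ 0.4122238 ,  0.54462932, -0.73037692],
       [-0.43174201, -0.58915955, -0
[... 473 characters left out ...]
    [  0.        , 493.21182694, 194.63127599],
       [  0.        ,   0.        ,   1.        ]]), 'dist_coeffs': array([-0.12837712,  0.        ,  0.        ,  0.        ,  0.        ]), 'R': array([[-9.00171150e-03, -9.99959038e-01,  9.43690275e-04],
       [-9.98924113e-01,  8.94945251e-03, -4.55030121e-02],
       [ 4.54927027e-02, -1.35227996e-03, -9.98963756e-01]]), 't': array([ -11.06557042,  471.80064552, 1149.1173425 ])}
rack_front []
lid_center [([284.1, 127.9], 0.95), ([238.8, 274.8], 0.85), ([359.0, 238.4], 0.58)]
tray_base []
mat_top [([450.8, 175.8], 0.9)]
box_green_center [([351.2, 124.7], 0.93)]
box_grey_center [([316.8, 128.7], 0.62)]
camera_center [([186.2, 197.4], 0.87)]
```

View pics/scene0.png

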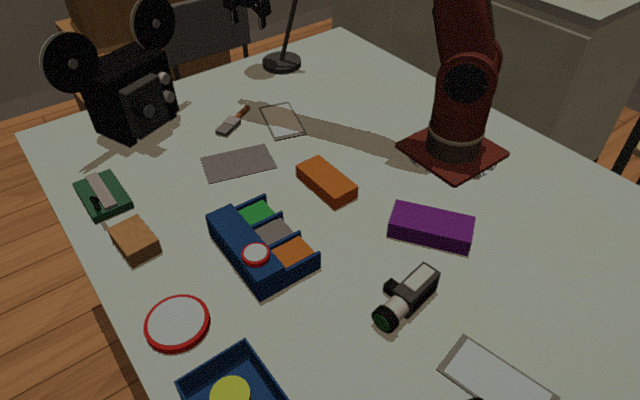

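View pics/top0.png

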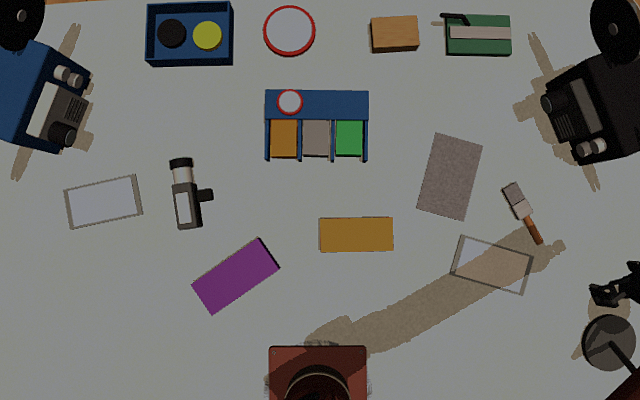

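Run:
```python
from scipy.spatial.transform import Rotation as R
import numpy as np
print(R.from_quat([-0.60237756,  0.37040134, -0.36936545,  0.60292063]).as_matrix().round(3))
import cv2
im=cv2.imread('pics/top0.png')
cv2.imwrite('pics/top0c.png',cv2.resize(im[80:300,180:400],None,fx=2.7,fy=2.7,interpolation=cv2.INTER_CUBIC))
```

```text
[[ 0.453 -0.001  0.892]
 [-0.892  0.001  0.453]
 [-0.002 -1.    -0.   ]]
```

View pics/top0c.png

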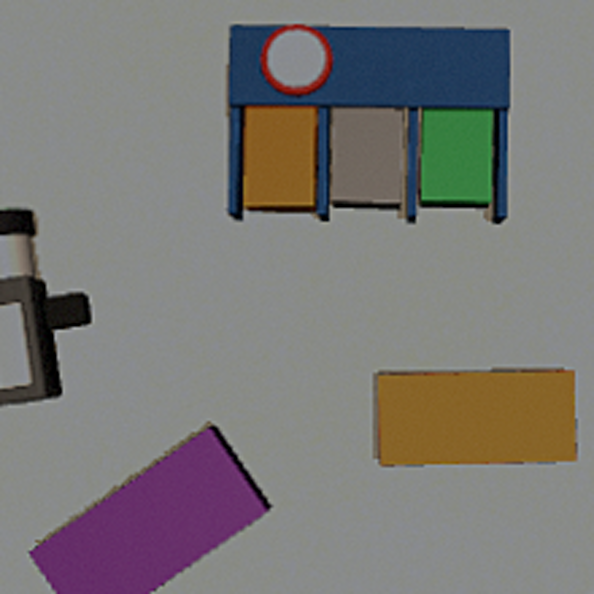

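```bash
cat > h.py <<'E'
import numpy as np, cv2
from cell import *
def ray_plane(cam,px,z):
    c=camera_info(cam); K=np.array(c['mtx']);D=np.array(c['dist_coeffs']);R=np.array(c['R']);t=np.array(c['t'])
    u=cv2.undistortPoints(np.array(px,float).reshape(-1,1,2),K,D).reshape(-1,2)
    d=np.c_[u,np.ones(len(u))]@R; o=-R.T@t
    return o+d*((z-o[2])/d[:,2])[:,None]
def cloud(cam,d):
    c=camera_info(cam); K=np.array(c['mtx']);D=np.array(c['dist_coeffs']);R=np.array(c['R']);t=np.array(c['t'])
    h,w=d.shape; v,u=np.mgrid[:h,:w]
    n=cv2.undistortPoints(np.stack([u.ravel(),v.ravel()],1).astype(float).reshape(-1,1,2),K,D).reshape(-1,2)
    P=np.c_[n,np.ones(len(n))]*d.ravel()[:,None]
    return ((P-t)@R).reshape(h,w,3)
def proj(cam,X):
    c=camera_info(cam); r,_=cv2.Rodrigues(np.array(c['R']))
    return cv2.projectPoints(np.array(X,float).reshape(-1,1,3),r,np.array(c['t'],float),np.array(c['mtx']),np.array(c['dist_coeffs']))[0].reshape(-1,2)
E
python3 - <<'E'
from h import *
im,d=grab_frame("top"); np.save('pics/top_d.npy',d); C=cloud("top",d)
hsv=cv2.cvtColor(im,cv2.COLOR_BGR2HSV); 
def rect(name,mask,z=None,roi=None):
    if roi: 
        m=np.zeros_like(mask); a,b,c,e=roi; m[b:e,a:c]=mask[b:e,a:c]; mask=m
    n,l,s,_=cv2.connectedComponentsWithStats(mask.astype(np.uint8))
    for i in range(1,n):
        if s[i,4]<150: continue
        sel=l==i; zz=np.median(C[sel][:,2])
        ys,xs=np.where(sel)
        P=ray_plane("top",np.c_[xs,ys],zz if z is None else z)[:,:2].astype(np.float32)
        r=cv2.minAreaRect(P); print(name,s[i],'z',zz.round(1),'c',np.round(r[0],1),'size',np.round(r[1],1),'ang',round(r[2],2),'median',np.median(P,0).round(1),'zp',np.percentile(C[sel][:,2],[5,95]).round(1))
H,S,V=cv2.split(hsv)
print(hsv[138,284],hsv[138,317],hsv[138,350],hsv[110,340],hsv[175,450],hsv[235,400+20])
rect('orange',(H>12)&(H<25)&(S>150)&(V>80),roi=(250,80,420,270))
rect('green',(H>50)&(H<75)&(S>130),roi=(250,80,420,170))
rect('blue',(H>100)&(H<120)&(S>120),roi=(250,80,390,170))
# depth-based
z=C[:,:,2]
rect('roof',(z>60)&(z<80),roi=(250,80,390,125))
rect('walls',(z>51)&(z<57),roi=(250,115,390,170))
# mat by brightness
for nm,roi in (('mat',(405,125,495,230)),):
    a,b,c,e=roi
    g=cv2.GaussianBlur(im,(5,5),0).astype(int); bg=np.median(g[b:e,a:a+8].reshape(-1,3),0); print(bg,g[175,450])
    diff=np.abs(g-bg).sum(2)
    dd=diff>25
    rect('mat',dd,3,roi)
rect('camera',(z>15),roi=(160,140,225,240))
E
```

```text
[ 18 192 134] [ 14  38 113] [ 64 141 128] [107 159  90] [  9  38 106] [ 45  11 137]
orange [270 120  28  37 968] z 48.6 c [600.8  73.7] size [62.  83.4] ang 89.31 median [600.9  74.5] zp [44.7 52.1]
orange [ 320  217   73   35 2415] z 41.7 c [378.7 -91. ] size [ 76.1 165.7] ang 0.57 median [379.  -90.5] zp [38.4 45.4]
green [336 120  27  37 931] z 48.6 c [600.5 -75.7] size [59.4 83.5] ang 87.47 median [599.5 -76.3] zp [43.6 51.9]
blue [ 265   89  104   72 3030] z 69.9 c [627.1  -2. ] size [233.6 162.3] ang 89.0 median [662.3 -24.3] zp [51.4 73.9]
roof [ 264   89  105   32 2521] z 70.5 c [673.4  -2.2] size [234.8  69.3] ang 88.88 median [671.2 -24.3] zp [66.9 74.1]
[137. 139. 137.] [ 88  94 104]
mat [ 415  131   69   91 4168] z 3.6 c [ 513.2 -318.2] size [126.2 195.5] ang 73.83 median [ 511.9 -318. ] zp [-0.6  7.4]
camera [ 169  157   44   73 1821] z 59.6 c [479.  282.3] size [164.3  91.1] ang 8.79 median [471.4 295.9] zp [27.9 73.4]
```

Run:
```python
from h import *
im=cv2.imread('pics/top0.png'); d=np.load('pics/top_d.npy'); C=cloud("top",d)
def model(x,y,a):
    c,s=np.cos(a),np.sin(a)
    f=lambda P:np.array([[x+c*p[0]-s*p[1],y+s*p[0]+c*p[1],p[2]] for p in P])
    return f
# fit: roof outline z=70 : x 90..158, y+-118 ; from mask blue & roof
hsv=cv2.cvtColor(im,cv2.COLOR_BGR2HSV);H,S,V=cv2.split(hsv)
roof=((H>95)&(H<125)&(S>110)&(C[:,:,2]>60)).astype(np.uint8); roof[:85]=0;roof[125:]=0;roof[:,:255]=0;roof[:,380:]=0
ys,xs=np.where(roof); P=ray_plane("top",np.c_[xs,ys],70)[:,:2]
# edge lines
top=[ (c,ys[xs==c].min()-.5) for c in range(270,364)]; bot=[(c,ys[xs==c].max()+.5) for c in range(270,364)]
lef=[(xs[ys==r].min()-.5,r) for r in range(93,115)]; rig=[(xs[ys==r].max()+.5,r) for r in range(93,115)]
for n,e in (('back',top),('roof front',bot),('left',lef),('right',rig)):
    Q=ray_plane("top",e,70)[:,:2].astype(np.float32); vx,vy,x0,y0=cv2.fitLine(Q,cv2.DIST_HUBER,0,.01,.01).ravel(); print(n,x0.round(1),y0.round(1),np.degrees(np.arctan2(vy,vx)).round(2))
for n in ('orange',):
    m=((H>12)&(H<25)&(S>150)&(V>60)); ys,xs=np.where(m[115:165,262:305]); ys+=115;xs+=262
    fr=[(c,ys[xs==c].max()+.5) for c in range(274,295)]; 
    Q=ray_plane("top",fr,48)[:,:2]; print('lid front',Q.mean(0), np.polyfit(Q[:,1],Q[:,0],1))
    l=[(xs[ys==r].min()-.5,r) for r in range(124,152)];r_=[(xs[ys==r].max()+.5,r) for r in range(124,152)]
    for e in (l,r_):
        Q=ray_plane("top",e,48)[:,:2]; print(Q.mean(0),np.polyfit(Q[:,0],Q[:,1],1))
# overlay hypothesis
a=np.radians(-1.0); 
x0,y0=545,-1
f=model(x0,y0,a); o=cv2.resize(im,None,fx=4,fy=4,interpolation=cv2.INTER_CUBIC)
def dr(P,col):
    p=((proj("top",f(P))+.5)*4).astype(int); cv2.polylines(o,[p.reshape(-1,1,2)],True,col,1)
dr([(90,-118,70),(90,118,70),(158,118,70),(158,-118,70)],(0,0,255))
for yc in (-114,-38,38,114): dr([(0,yc-4,54),(0,yc+4,54),(90,yc+4,54),(90,yc-4,54)],(0,255,255))
cv2.imwrite('pics/fit.png',o[80*4:180*4,250*4:385*4])
```

```text
back 707.5 21.2 88.67
roof front 640.1 -2.4 88.63
left 672.6 114.7 0.11
right 673.2 -119.8 -4.52
lid front [558.09237288  72.46510133] [1.04601929e-02 5.57334374e+02]
[602.36784314 105.15936211] [-3.35412999e-02  1.25363563e+02]
[601.67380845  43.61446363] [-4.99977736e-03  4.66226987e+01]
```

View pics/fit.png

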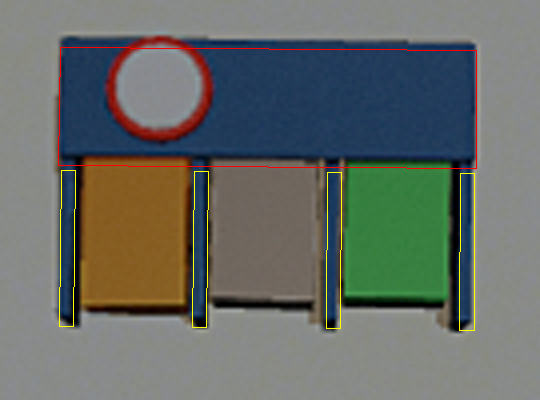

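Candidates for the lid (top view): orange in the left rack lane at (284,138), loose orange box at (356,235), and purple box at (236,275). The crop top0c.png shows all three. The loose orange one measures 165x76 mm and the laned one is about 60 mm wide. So the laned one is the smaller orange and the right target. First I turn the tool to the rack's heading and shut the fingers.

Request:
{"op": "carry_out", "data": {"targets": [0,0,0,0,0.04,0,1,0,0,0,0,0.04,0,1,0,0,0,0,0.04,0,1,0,0,0,0,0.0375,0,1,0,0,0,0,0,0,1,0,0,0,0,0,0,1]}}

```text
time: 1.6
position: [294.3, -579.5, 218.0]
eef_rot: [-0.494, 0.506, -0.506, 0.494]
ft_force: [-0.3, 0.1, 0.5]
width: -0.1
```

```bash
cat >> h.py <<'E'
from scipy.spatial.transform import Rotation as Ro
def delta(target,yaw=None):
    s=bot.get_state(); R=Ro.from_quat(s['eef_rot']).as_matrix()
    d=R.T@(np.array(target)-s['position'])
    print('t',round(s['time'],2),'pos',s['position'].round(1),'jaw yaw',np.degrees(np.arctan2(R[1,0],R[0,0])).round(2),'yz',R[:,1].round(3),'w',s['width'].round(1),'F',s['ft_force'].round(2),'j',s['joint_pos'].round(2))
    print('delta mm',d.round(1),'units',(d/300).round(4), 'norm',np.linalg.norm(d).round(1))
    if yaw is not None: print('turn about tool y units',(-(yaw-np.degrees(np.arctan2(R[1,0],R[0,0])))/180).round(4))
E
python3 -c "
from h import *
delta([608,74.3,120],-91.35)"
```

```text
Traceback (most recent call last):
  File "h.py", line 21, in delta
    print('t',round(s['time'],2),'pos',s['position'].round(1),'jaw yaw',np.degrees(np.arctan2(R[1,0],R[0,0])).round(2),'yz',R[:,1].round(3),'w',s['width'].round(1),'F',s['ft_force'].round(2),'j',s['joint_pos'].round(2))
                                                                                                                                                ^^^^^^^^^^^^^^^^
AttributeError: 'float' object has no attribute 'round'
```

```bash
sed -i "s/s\['width'\].round(1)/round(float(s['width']),1)/" h.py
python3 -c "
from h import *
delta([608,74.3,120],-91.35)"
```

```text
t 1.6 pos [ 294.3 -579.5  218. ] jaw yaw -91.28 yz [-0.  0. -1.] w -0.1 F [-0.29  0.1   0.45] j [ 0.95  0.33  0.11  1.47 -0.04  1.34 -0.53]
delta mm [-660.7   98.   299. ] units [-2.2023  0.3267  0.9967] norm 731.8
turn about tool y units 0.0004
```

Request:
{"op": "carry_out", "data": {"targets": [-0.15,0,0.068,0,0,0,1,-0.15,0,0.068,0,0,0,1,-0.15,0,0.068,0,0,0,1,-0.15,0,0.068,0,0,0,1,-0.15,0,0.068,0,0,0,1,-0.15,0,0.068,0,0,0,1,-0.15,0,0.068,0,0,0,1,-0.15,0,0.068,0,0,0,1,-0.15,0,0.068,0,0,0,1,-0.15,0,0.068,0,0,0,1,-0.15,0,0.068,0,0,0,1,-0.15,0,0.068,0,0,0,1]}}

```text
time: 3.1
position: [553.1, -44.5, 218.3]
eef_rot: [0.494, -0.506, 0.506, -0.494]
ft_force: [-0.3, -0.3, 0.2]
width: -0.2
```

```bash
python3 -c "
from h import *
delta([608,74.3,110],-91.35)"
```

```text
t 3.1 pos [553.1 -44.5 218.3] jaw yaw -91.33 yz [ 0.001 -0.    -1.   ] w -0.2 F [-0.29 -0.31  0.24] j [ 0.3   0.16 -0.33  1.69  0.05  1.3  -1.64]
delta mm [-120.1  108.3   52.1] units [-0.4002  0.3611  0.1736] norm 169.9
turn about tool y units 0.0001
```

Request:
{"op": "carry_out", "data": {"targets": [-0.1,0,0.045,0,0,0,1,-0.1,0,0.045,0,0,0,1,-0.1,0.03,0.045,0,0,0,1,-0.1,0.08,0.045,0,0,0,1,0,0.12,0,0,0,0,1,0,0.1,0,0,0,0,1,0,0.03,0,0,0,0,1,0,0,0,0,0,0,1,0,0,0,0,0,0,1]}}

```text
time: 4.22
position: [610.4, 72.8, 111.6]
eef_rot: [0.493, -0.506, 0.507, -0.494]
ft_force: [-0.1, 0.4, 0.9]
width: 0.2
```

```bash
python3 -c "
from h import *
delta([608,74.3,56],-91.35)
im,d=grab_frame('scene');cv2.imwrite('pics/s1.png',im)
im,d=grab_frame('top');cv2.imwrite('pics/t1.png',cv2.resize(im[60:300,180:500],None,fx=2.4,fy=2.4))"
```

```text
t 4.22 pos [610.4  72.8 111.6] jaw yaw -91.43 yz [ 0.002  0.    -1.   ] w 0.2 F [-0.08  0.44  0.94] j [ 0.12  0.37 -0.39  1.67  0.15  1.14 -1.9 ]
delta mm [-1.4 55.6 -2.6] units [-0.0047  0.1854 -0.0085] norm 55.7
turn about tool y units -0.0004
```

View pics/s1.png

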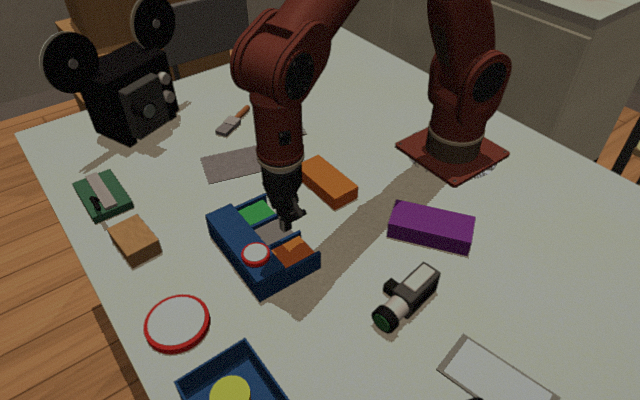

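The closed fingers hang above the lane and are seen at (290,220), with the lid at (293,250). I descend to just above the lid.

Request:
{"op": "carry_out", "data": {"targets": [-0.004,0.07,-0.008,0,0,0,1,0,0.07,0,0,0,0,1,0,0.02,0,0,0,0,1,0,0,0,0,0,0,1,0,0,0,0,0,0,1]}}

```text
time: 4.95
position: [607.8, 74.1, 63.1]
eef_rot: [0.493, -0.506, 0.507, -0.494]
ft_force: [0.1, -0.3, -0.2]
width: -0.3
```

```bash
python3 -c "
from h import *
delta([608,74.3,56],-91.35)
p=proj('scene',[[608,74.3,48],[558,75,48],[560,45,48],[556,105,48]]);print(p.round(0))
im,d=grab_frame('scene');cv2.imwrite('pics/s2.png',cv2.resize(im[150:320,190:350],None,fx=3.5,fy=3.5,interpolation=cv2.INTER_CUBIC))"
```

```text
t 4.95 pos [607.8  74.1  63.1] jaw yaw -91.44 yz [ 0.002  0.    -1.   ] w -0.3 F [ 0.09 -0.29 -0.24] j [ 0.11  0.41 -0.38  1.72  0.17  1.05 -1.92]
delta mm [-0.2  7.1  0.2] units [-0.0006  0.0238  0.0006] norm 7.1
turn about tool y units -0.0005
[[290. 253.]
 [309. 243.]
 [300. 235.]
 [318. 251.]]
```

View pics/s2.png

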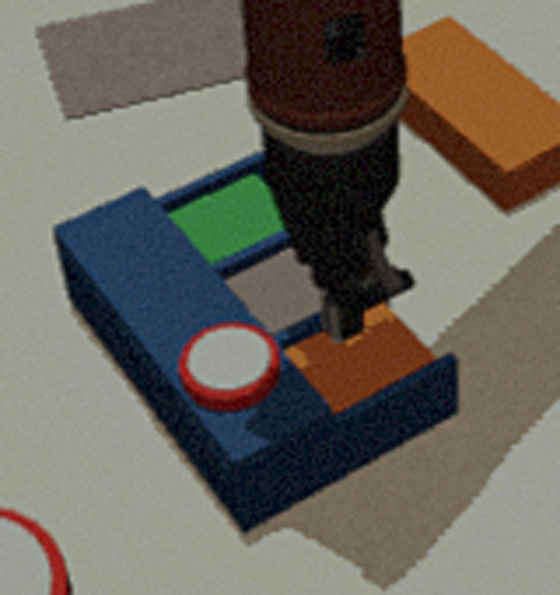

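The closed fingertips hang just above the orange lid at about crop (340,330), inside the lane. Now I press down in small steps.

Request:
{"op": "carry_out", "data": {"targets": [0,0.015,0,0,0,0,1,0,0.008,0,0,0,0,1,0,0,0,0,0,0,1]}}

```text
time: 5.38
position: [606.8, 74.0, 54.8]
eef_rot: [-0.494, 0.506, -0.506, 0.494]
ft_force: [0.0, 0.7, -0.4]
width: 0.0
```

Request:
{"op": "carry_out", "data": {"targets": [0,0.003,0,0,0,0,1,0,0,0,0,0,0,1]}}

```text
time: 5.62
position: [607.1, 74.0, 54.2]
eef_rot: [-0.494, 0.506, -0.506, 0.494]
ft_force: [-0.1, -1.0, 0.1]
width: 0.2
```

Request:
{"op": "carry_out", "data": {"targets": [0,0.005,0,0,0,0,1,0,0,0,0,0,0,1]}}

```text
time: 5.88
position: [607.0, 74.0, 52.6]
eef_rot: [-0.494, 0.506, -0.506, 0.494]
ft_force: [0.6, -0.7, 0.5]
width: -0.2
```

Request:
{"op": "carry_out", "data": {"targets": [0,0.005,0,0,0,0,1,0,0,0,0,0,0,1]}}

```text
time: 6.12
position: [607.0, 74.0, 51.1]
eef_rot: [-0.494, 0.506, -0.506, 0.494]
ft_force: [-0.3, 0.7, 0.1]
width: 0.1
```

```bash
python3 -c "
from h import *
delta([608,74.3,56],-91.35)
im,d=grab_frame('scene');cv2.imwrite('pics/s3.png',cv2.resize(im[200:300,240:340],None,fx=6,fy=6,interpolation=cv2.INTER_CUBIC))
C=cloud('scene',d)
print(np.round(C[235:262:2,286:296:3],0))"
```

```text
t 6.12 pos [607.   74.   51.1] jaw yaw -91.44 yz [-0.  0. -1.] w 0.1 F [-0.29  0.69  0.11] j [ 0.11  0.42 -0.38  1.73  0.18  1.03 -1.93]
delta mm [-0.3 -4.9  1. ] units [-0.0011 -0.0164  0.0034] norm 5.0
turn about tool y units -0.0005
[[[622.  87. 125.]
  [614.  85. 118.]
  [609.  89. 118.]
  [620. 117. 149.]]

 [[623.  88. 120.]
  [618.  91. 120.]
  [622. 110. 139.]
  [622. 120. 148.]]

 [[622.  86. 112.]
  [622.  97. 122.]
  [624. 112. 136.]
  [624. 122. 145.]]

 [[619.  79.  98.]
  [623.  98. 118.]
  [623. 110. 128.]
  [624. 123. 140.]]

 [[619.  79.  92.]
  [624. 100. 114.]
  [624. 110. 123.]
  [583.  58.  49.]]

 [[618.  77.  83.]
  [616.  85.  89.]
  [609.  86.  85.]
  [587.  62.  49.]]

 [[619.  78.  79.]
  [617.  87.  86.]
  [609.  86.  79.]
  [589.  66.  47.]]

 [[619.  78.  72.]
  [615.  84.  75.]
  [598.  67.  47.]
  [593.  72.  48.]]

 [[621.  80.  68.]
  [607.  69.  49.]
  [601.  72.  48.]
  [596.  76.  47.]]

 [[616.  70.  50.]
  [609.  73.  47.]
  [605.  77.  48.]
  [598.  79.  45.]]

 [[618.  74.  48.]
  [613.  78.  48.]
  [607.  80.  46.]
  [603.  87.  50.]]

 [[620.  77.  46.]
  [615.  81.  46.]
  [611.  86.  47.]
  [606.  90.  48.]]

 [[624.  82.  47.]
  [619.  86.  46.]
  [614.  90.  47.]
  [608.  93.  46.]]

 [[628.  88.  48.]
  [622.  91.  48.]
  [616.  94.  46.]
  [611.  97.  45.]]]
```

View pics/s3.png

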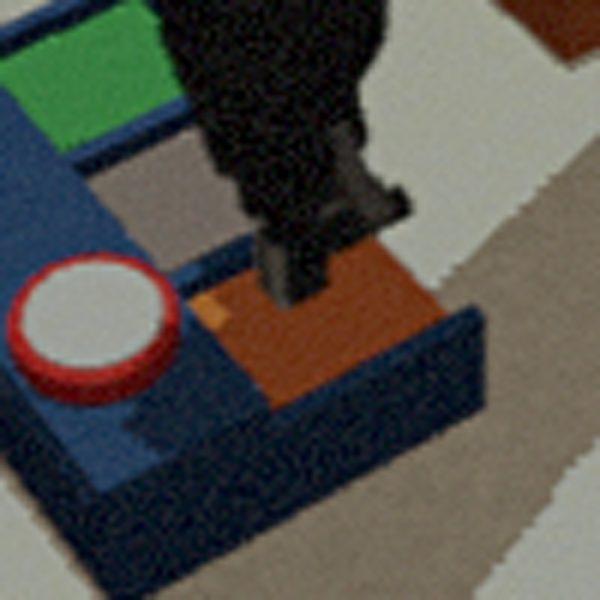

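Request:
{"op": "carry_out", "data": {"targets": [0,0.005,0,0,0,0,1,0,0,0,0,0,0,1]}}

```text
time: 6.42
position: [607.0, 74.0, 49.6]
eef_rot: [-0.494, 0.506, -0.506, 0.494]
ft_force: [0.6, -0.4, -1.3]
width: -0.1
```

Request:
{"op": "carry_out", "data": {"targets": [0,0.005,0,0,0,0,1,0,0,0,0,0,0,1]}}

```text
time: 6.68
position: [607.0, 74.0, 48.0]
eef_rot: [-0.494, 0.506, -0.506, 0.494]
ft_force: [0.5, -0.2, 0.3]
width: 0.2
```

Request:
{"op": "carry_out", "data": {"targets": [0,0.005,0,0,0,0,1,0,0,0,0,0,0,1]}}

```text
time: 6.92
position: [607.0, 74.0, 46.6]
eef_rot: [-0.494, 0.506, -0.506, 0.494]
ft_force: [-0.1, -0.3, -0.4]
width: -0.1
```

```bash
python3 -c "
from h import *
delta([608,74.3,56],-91.35)
im,d=grab_frame('scene');cv2.imwrite('pics/s4.png',cv2.resize(im[200:300,240:340],None,fx=6,fy=6,interpolation=cv2.INTER_CUBIC))
C=cloud('scene',d)
m=d[200:300,240:340]; v=(C[200:300,240:340,2]/160*255).clip(0,255).astype(np.uint8)
cv2.imwrite('pics/s4d.png',cv2.resize(cv2.applyColorMap(v,cv2.COLORMAP_JET),None,fx=6,fy=6,interpolation=cv2.INTER_NEAREST))"
```

```text
t 6.92 pos [607.   74.   46.6] jaw yaw -91.43 yz [-0. -0. -1.] w -0.1 F [-0.09 -0.29 -0.41] j [ 0.11  0.43 -0.38  1.73  0.18  1.02 -1.93]
delta mm [-0.3 -9.4  1. ] units [-0.0011 -0.0314  0.0034] norm 9.5
turn about tool y units -0.0005
```

View pics/s4.png

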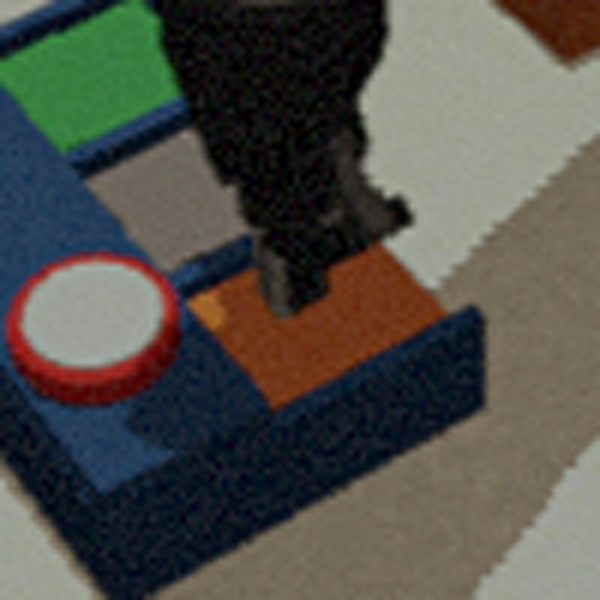

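View pics/s4d.png

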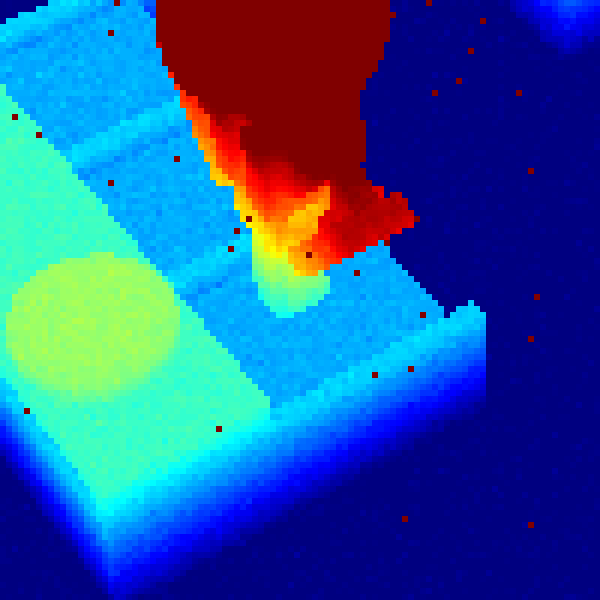

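```bash
python3 -c "
from h import *
im,d=grab_frame('scene');C=cloud('scene',d)
for c in range(284,294): print(c,[tuple(C[r,c].round(0).astype(int)) for r in range(246,255)])
"
```

```text
284 [(np.int64(621), np.int64(74), np.int64(79)), (np.int64(621), np.int64(74), np.int64(76)), (np.int64(621), np.int64(73), np.int64(72)), (np.int64(621), np.int64(73), np.int64(68)), (np.int64(621), np.int64(72), np.int64(65)), (np.int64(615), np.int64(61), np.int64(47)), (np.int64(615), np.int64(62), np.int64(45)), (np.int64(619), np.int64(67), np.int64(49)), (np.int64(618), np.int64(66), np.int64(44))]
285 [(np.int64(621), np.int64(77), np.int64(82)), (np.int64(622), np.int64(79), np.int64(81)), (np.int64(622), np.int64(78), np.int64(78)), (np.int64(622), np.int64(78), np.int64(73)), (np.int64(621), np.int64(77), np.int64(70)), (np.int64(621), np.int64(76), np.int64(65)), (np.int64(614), np.int64(64), np.int64(46)), (np.int64(616), np.int64(67), np.int64(47)), (np.int64(618), np.int64(70), np.int64(47))]
286 [(np.int64(620), np.int64(80), np.int64(84)), (np.int64(619), np.int64(77), np.int64(78)), (np.int64(619), np.int64(78), np.int64(76)), (np.int64(619), np.int64(78), np.int64(72)), (np.int64(969), np.int64(668), np.int64(853)), (np.int64(620), np.int64(78), np.int64(66)), (np
[... 2301 characters left out ...]
(83), np.int64(72)), (np.int64(609), np.int64(86), np.int64(73)), (np.int64(608), np.int64(84), np.int64(67)), (np.int64(600), np.int64(71), np.int64(46)), (np.int64(602), np.int64(74), np.int64(47)), (np.int64(604), np.int64(77), np.int64(48)), (np.int64(606), np.int64(79), np.int64(47))]
293 [(np.int64(607), np.int64(86), np.int64(81)), (np.int64(606), np.int64(84), np.int64(75)), (np.int64(606), np.int64(85), np.int64(73)), (np.int64(607), np.int64(86), np.int64(71)), (np.int64(597), np.int64(70), np.int64(46)), (np.int64(600), np.int64(74), np.int64(48)), (np.int64(600), np.int64(74), np.int64(46)), (np.int64(603), np.int64(78), np.int64(48)), (np.int64(605), np.int64(82), np.int64(49))]
```

The fingertips seem to stand at z of about 60 with the TCP at 46.6, higher than the description would put them. There has been no contact yet, so I continue down carefully with force checks.

Request:
{"op": "carry_out", "data": {"targets": [0,0.01,0,0,0,0,1,0,0.005,0,0,0,0,1,0,0,0,0,0,0,1]}}

```text
time: 7.4
position: [607.0, 74.0, 42.0]
eef_rot: [-0.494, 0.506, -0.506, 0.494]
ft_force: [-0.4, 0.2, -0.5]
width: 0.0
```

Request:
{"op": "carry_out", "data": {"targets": [0,0.01,0,0,0,0,1,0,0,0,0,0,0,1]}}

```text
time: 7.65
position: [606.9, 74.0, 39.0]
eef_rot: [-0.494, 0.506, -0.506, 0.494]
ft_force: [0.6, -0.4, 0.1]
width: -0.1
```

Request:
{"op": "carry_out", "data": {"targets": [0,0.005,0,0,0,0,1,0,0,0,0,0,0,1]}}

```text
time: 7.9
position: [607.0, 74.0, 37.6]
eef_rot: [-0.494, 0.506, -0.506, 0.494]
ft_force: [-0.1, -0.9, 1.3]
width: -0.0
```

Request:
{"op": "carry_out", "data": {"targets": [0,0.005,0,0,0,0,1,0,0,0,0,0,0,1]}}

```text
time: 8.15
position: [607.0, 74.0, 36.1]
eef_rot: [-0.494, 0.506, -0.506, 0.494]
ft_force: [0.1, -0.2, -0.2]
width: -0.2
```

```bash
python3 -c "
from h import *
s=bot.get_state();print(s['position'],s['ft_force'],s['joint_efforts'].round(2))
im,d=grab_frame('scene');C=cloud('scene',d)
cv2.imwrite('pics/s5.png',cv2.resize(im[200:300,240:340],None,fx=6,fy=6,interpolation=cv2.INTER_CUBIC))
for c in range(285,293): print(c,[C[r,c,2].round(0).astype(int).item() for r in range(246,262)])
"
```

```text
[606.99622037  74.02717981  36.09736903] [ 0.06955844 -0.176957   -0.19779177] [-1.000e-02 -6.553e+01 -5.450e+00 -3.443e+01  2.000e-02 -3.000e-02
 -1.000e-02]
285 [82, 81, 74, 71, 69, 64, 64, 58, 52, 45, 48, 47, 47, 48, 46, 48]
286 [81, 77, 75, 73, 69, 68, 63, 60, 57, 56, 47, 45, 46, 48, 52, 50]
287 [82, 78, 76, 71, 67, 65, 62, 59, 57, 51, 46, 49, 47, 48, 49, 47]
288 [95, 84, 80, 74, 73, 72, 65, 61, 60, 52, 48, 47, 47, 46, 50, 48]
289 [101, 101, 99, 77, 75, 70, 68, 64, 58, 57, 46, 45, 49, 48, 48, 46]
290 [104, 101, 97, 95, 72, 69, 65, 63, 57, 48, 48, 47, 45, 47, 47, 46]
291 [109, 105, 101, 98, 68, 65, 61, 60, 55, 51, 46, 48, 49, 47, 48, 48]
292 [111, 110, 106, 72, 69, 63, 62, 58, 48, 47, 47, 49, 45, 46, 47, 46]
```

View pics/s5.png

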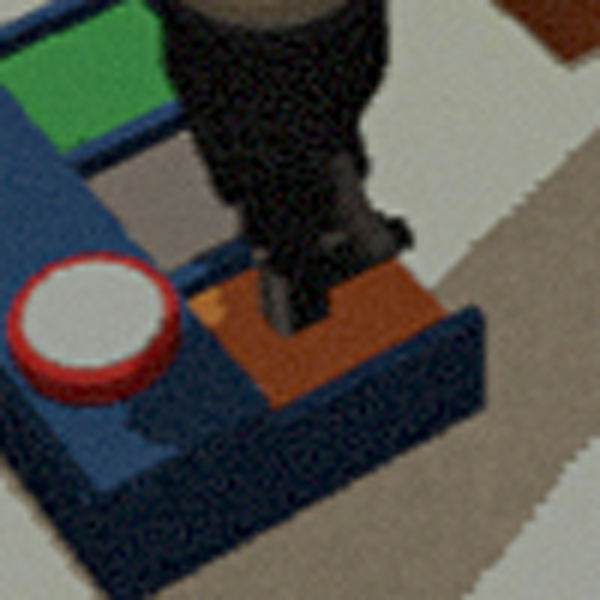

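The tips are now at z of about 52, a few mm above the lid top at 48. I continue down.

Request:
{"op": "carry_out", "data": {"targets": [0,0.007,0,0,0,0,1,0,0,0,0,0,0,1]}}

```text
time: 8.45
position: [607.3, 74.1, 34.9]
eef_rot: [0.494, -0.506, 0.506, -0.494]
ft_force: [-2.7, 0.3, 7.5]
width: -0.4
```

Request:
{"op": "carry_out", "data": {"targets": [0,0.004,0,0,0,0,1,0,0,0,0,0,0,1]}}

```text
time: 8.7
position: [607.4, 74.1, 34.8]
eef_rot: [0.494, -0.506, 0.507, -0.494]
ft_force: [-7.2, -1.5, 17.5]
width: 0.0
```

Request:
{"op": "carry_out", "data": {"targets": [0,0.004,0,0,0,0,1,0,0,0,0,0,0,1]}}

```text
time: 8.95
position: [607.4, 74.0, 34.7]
eef_rot: [0.494, -0.506, 0.507, -0.494]
ft_force: [-12.0, -3.1, 28.5]
width: -0.0
```

Contact came at TCP z of about 35, so the shut tips are effectively 13 mm behind the reported TCP. The press is now 28 N, so I ease it back to about 17 N and begin to drag.

Request:
{"op": "carry_out", "data": {"targets": [0,-0.004,0,0,0,0,1,0,0,-0.01,0,0,0,1,0,0,-0.01,0,0,0,1,0,0,-0.02,0,0,0,1]}}

```text
time: 9.45
position: [598.0, 74.5, 34.9]
eef_rot: [0.492, -0.505, 0.508, -0.495]
ft_force: [5.6, 0.0, 6.0]
width: 0.1
```

```bash
cat >> h.py <<'E'
def lid(name=None,z=48,roi=(225,100,320,330),cam='top'):
    im,d=grab_frame(cam); C=cloud(cam,d)
    if name: cv2.imwrite(f'pics/{name}.png',cv2.resize(im[60:310,180:500],None,fx=2.4,fy=2.4,interpolation=cv2.INTER_CUBIC))
    H,S,V=cv2.split(cv2.cvtColor(im,cv2.COLOR_BGR2HSV)); m=((H>8)&(H<25)&(S>140)&(V>40)).astype(np.uint8)
    a,b,c,e=roi; k=np.zeros_like(m);k[b:e,a:c]=m[b:e,a:c]
    ys,xs=np.where(k); P=ray_plane(cam,np.c_[xs,ys],z)[:,:2].astype(np.float32)
    r=cv2.minAreaRect(P); print('lid rect',np.round(r[0],1),np.round(r[1],1),round(r[2],2),'n',len(xs),'min',P.min(0),'max',P.max(0),'z',np.median(C[k>0][:,2]).round(1))
E
python3 -c "
from h import *
delta([607,74,35]); lid('t2')"
```

```text
t 9.45 pos [598.   74.5  34.9] jaw yaw -91.46 yz [ 0.006  0.001 -1.   ] w 0.1 F [5.59 0.02 6.01] j [ 0.11  0.42 -0.38  1.77  0.18  0.98 -1.94]
delta mm [ 0.3 -0.1  9. ] units [ 0.001  -0.0002  0.03  ] norm 9.0
lid rect [440.3  51. ] [536.5 144.1] 14.57 n 44 min [165.08963  10.62279] max [681.8464  188.16576] z 542.9
```

View pics/t2.png

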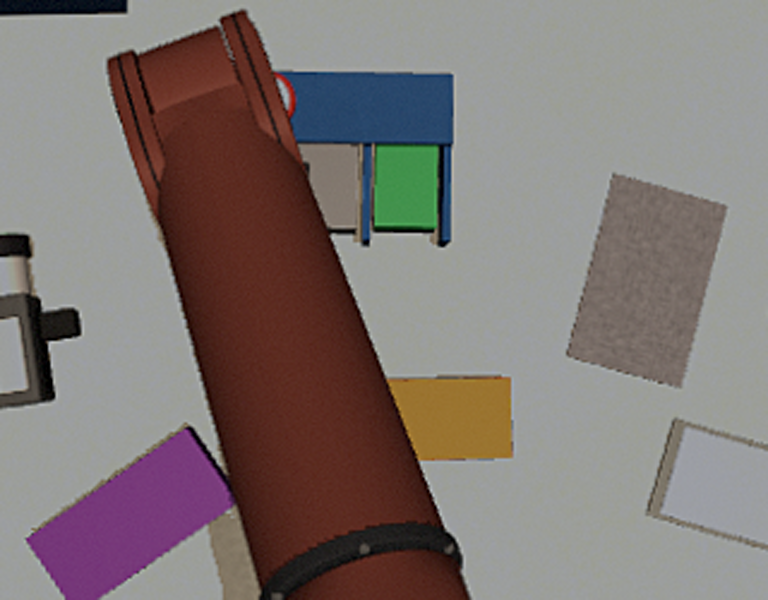

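```bash
cat >> h.py <<'E'
def front(name=None):
    # lid front-edge estimate via scene camera depth: top-surface orange points z~48
    im,d=grab_frame('scene'); C=cloud('scene',d)
    if name: cv2.imwrite(f'pics/{name}.png',cv2.resize(im[140:320,190:410],None,fx=3.5,fy=3.5,interpolation=cv2.INTER_CUBIC))
    H,S,V=cv2.split(cv2.cvtColor(im,cv2.COLOR_BGR2HSV)); m=((H>5)&(H<25)&(S>140)&(V>40)&(C[:,:,1]>35)&(C[:,:,1]<125)&(C[:,:,0]>330)&(C[:,:,0]<700)&(C[:,:,2]>40)&(C[:,:,2]<57))
    v,u=np.where(m); P=ray_plane('scene',np.c_[u,v],48)
    y=P[:,1]; 
    print('lid top n',len(P),'z',np.median(C[m][:,2]).round(1),'y range',np.percentile(y,[1,99]).round(1),'front x by y:',[(int(a),P[(y>a)&(y<a+8),0].min().round(1),P[(y>a)&(y<a+8),0].max().round(1)) for a in range(46,104,8) if ((y>a)&(y<a+8)).sum()>3])
E
python3 -c "
from h import *
front('s6')"
```

```text
lid top n 556 z 47.4 y range [ 43.4 103. ] front x by y: [(46, np.float64(602.0), np.float64(636.0)), (54, np.float64(605.3), np.float64(637.0)), (62, np.float64(575.7), np.float64(636.8)), (70, np.float64(556.4), np.float64(636.5)), (78, np.float64(556.4), np.float64(635.9)), (86, np.float64(556.3), np.float64(635.5)), (94, np.float64(556.3), np.float64(638.2)), (102, np.float64(556.2), np.float64(634.8))]
```

View pics/s6.png

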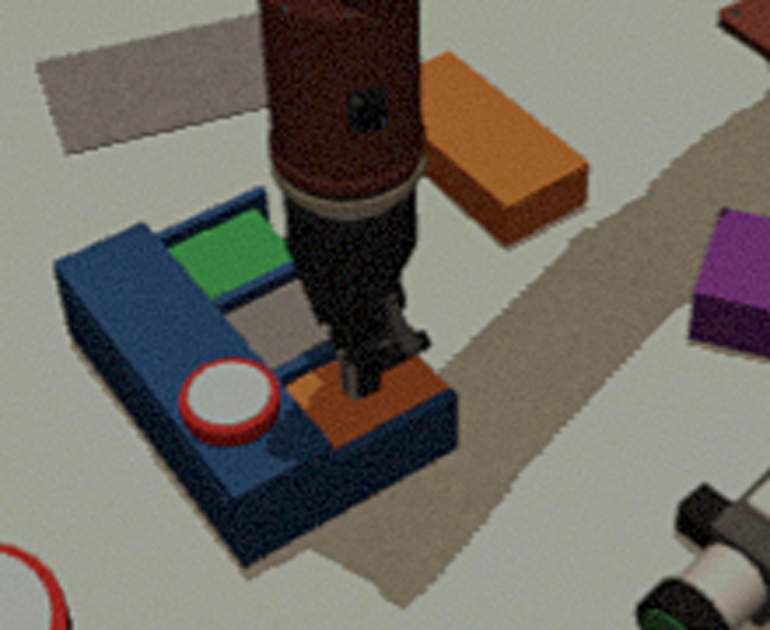

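Request:
{"op": "carry_out", "data": {"targets": [0,0.004,0,0,0,0,1,0,0,0,0,0,0,1]}}

```text
time: 9.8
position: [597.3, 74.6, 34.8]
eef_rot: [0.492, -0.505, 0.507, -0.495]
ft_force: [-3.8, -2.1, 21.4]
width: -0.2
```

Request:
{"op": "carry_out", "data": {"targets": [0,0,-0.01,0,0,0,1,0,0,-0.02,0,0,0,1,0,0,-0.02,0,0,0,1]}}

```text
time: 10.18
position: [584.5, 75.1, 34.8]
eef_rot: [0.491, -0.504, 0.508, -0.496]
ft_force: [7.9, 0.4, 11.9]
width: -0.2
```

```bash
python3 -c "
from h import *
delta([607,74,35]);front('s7')"
```

```text
t 10.18 pos [584.5  75.1  34.8] jaw yaw -91.45 yz [ 0.009  0.001 -1.   ] w -0.2 F [ 7.93  0.4  11.87] j [ 0.12  0.4  -0.38  1.8   0.18  0.97 -1.94]
delta mm [ 0.5  0.  22.6] units [0.0018 0.0001 0.0752] norm 22.6
lid top n 676 z 47.5 y range [ 43.2 103.8] front x by y: [(46, np.float64(588.2), np.float64(636.0)), (54, np.float64(591.6), np.float64(635.5)), (62, np.float64(594.7), np.float64(636.6)), (70, np.float64(544.1), np.float64(636.5)), (78, np.float64(544.1), np.float64(635.9)), (86, np.float64(544.1), np.float64(635.5)), (94, np.float64(544.1), np.float64(638.2)), (102, np.float64(544.1), np.float64(621.8))]
```

The box follows the tool: its front edge went from 556 to 544. I press slightly harder and continue.

Request:
{"op": "carry_out", "data": {"targets": [0,0.0015,-0.02,0,0,0,1,0,0,-0.03,0,0,0,1,0,0,-0.03,0,0,0,1,0,0,-0.03,0,0,0,1,0,0,-0.02,0,0,0,1]}}

```text
time: 10.85
position: [546.0, 76.3, 34.8]
eef_rot: [0.491, -0.504, 0.509, -0.497]
ft_force: [8.0, -0.1, 15.4]
width: -0.1
```

```bash
python3 -c "
from h import *
delta([440,78,35]);front('s7')"
```

```text
t 10.85 pos [546.   76.3  34.8] jaw yaw -91.45 yz [ 0.011  0.001 -1.   ] w -0.1 F [ 8.04 -0.08 15.37] j [ 0.13  0.33 -0.4   1.9   0.16  0.94 -1.94]
delta mm [   1.    -1.3 -106. ] units [ 0.0033 -0.0045 -0.3535] norm 106.0
lid top n 1029 z 47.2 y range [ 43.8 107.3] front x by y: [(46, np.float64(549.5), np.float64(634.3)), (54, np.float64(554.8), np.float64(633.9)), (62, np.float64(556.5), np.float64(633.6)), (70, np.float64(506.3), np.float64(634.7)), (78, np.float64(506.4), np.float64(634.4)), (86, np.float64(504.8), np.float64(635.5)), (94, np.float64(504.9), np.float64(635.0)), (102, np.float64(507.0), np.float64(621.8))]
```

Request:
{"op": "carry_out", "data": {"targets": [0,0,-0.03,0,0,0,1,0,0,-0.03,0,0,0,1,0,0,-0.03,0,0,0,1,0,0,-0.03,0,0,0,1,0,0,-0.03,0,0,0,1,0,0,-0.03,0,0,0,1]}}

```text
time: 11.65
position: [492.5, 77.8, 34.7]
eef_rot: [0.49, -0.504, 0.509, -0.497]
ft_force: [8.9, -0.6, 15.6]
width: 0.1
```

```bash
python3 -c "
from h import *
delta([440,78,35]);front('s8')"
```

```text
t 11.65 pos [492.5  77.8  34.7] jaw yaw -91.45 yz [ 0.011  0.002 -1.   ] w 0.1 F [ 8.93 -0.6  15.58] j [ 0.14  0.23 -0.42  2.02  0.12  0.9  -1.95]
delta mm [  1.1  -0.8 -52.5] units [ 0.0038 -0.0028 -0.1749] norm 52.5
lid top n 1000 z 47.1 y range [ 47.1 109.4] front x by y: [(46, np.float64(492.7), np.float64(582.9)), (54, np.float64(498.5), np.float64(582.9)), (62, np.float64(502.4), np.float64(584.4)), (70, np.float64(452.2), np.float64(582.5)), (78, np.float64(452.4), np.float64(584.0)), (86, np.float64(452.8), np.float64(582.2)), (94, np.float64(451.3), np.float64(583.6)), (102, np.float64(451.7), np.float64(580.2))]
```

View pics/s8.png

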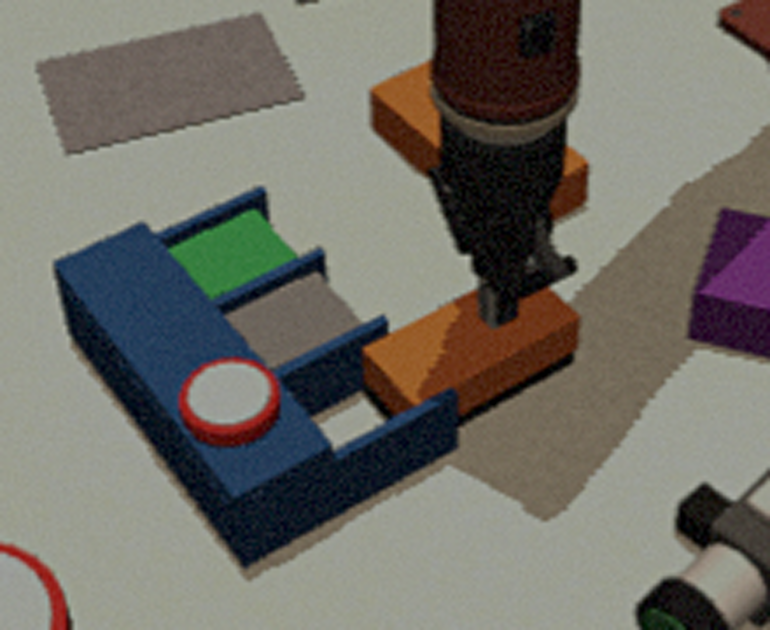

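The box is 30 mm still in the lane. Its rear edge is at x=583 against a rack front of about 552, and the lid is seated. Another 53 mm is needed.

Request:
{"op": "carry_out", "data": {"targets": [0,0,-0.03,0,0,0,1,0,0,-0.03,0,0,0,1,0,0,-0.03,0,0,0,1,0,0,-0.03,0,0,0,1,0,0,-0.03,0,0,0,1,0,0,-0.02,0,0,0,1,0,0,0,0,0,0,1,0,0,0,0,0,0,1]}}

```text
time: 12.7
position: [441.1, 79.3, 34.7]
eef_rot: [0.491, -0.504, 0.508, -0.496]
ft_force: [3.6, 0.5, 21.8]
width: -0.3
```

```bash
python3 -c "
from h import *
delta([440,78,35]);front('s9')"
```

```text
t 12.7 pos [441.1  79.3  34.7] jaw yaw -91.44 yz [ 0.01   0.001 -1.   ] w -0.3 F [ 3.57  0.51 21.85] j [ 0.15  0.14 -0.44  2.13  0.08  0.88 -1.94]
delta mm [ 1.3 -0.3 -1.1] units [ 0.0043 -0.0011 -0.0036] norm 1.7
lid top n 960 z 47.1 y range [ 49.5 111.7] front x by y: [(46, np.float64(441.3), np.float64(529.7)), (54, np.float64(445.4), np.float64(531.5)), (62, np.float64(449.8), np.float64(533.3)), (70, np.float64(401.8), np.float64(531.6)), (78, np.float64(402.1), np.float64(533.5)), (86, np.float64(402.7), np.float64(533.5)), (94, np.float64(401.5), np.float64(533.6)), (102, np.float64(402.1), np.float64(533.6))]
```

View pics/s9.png

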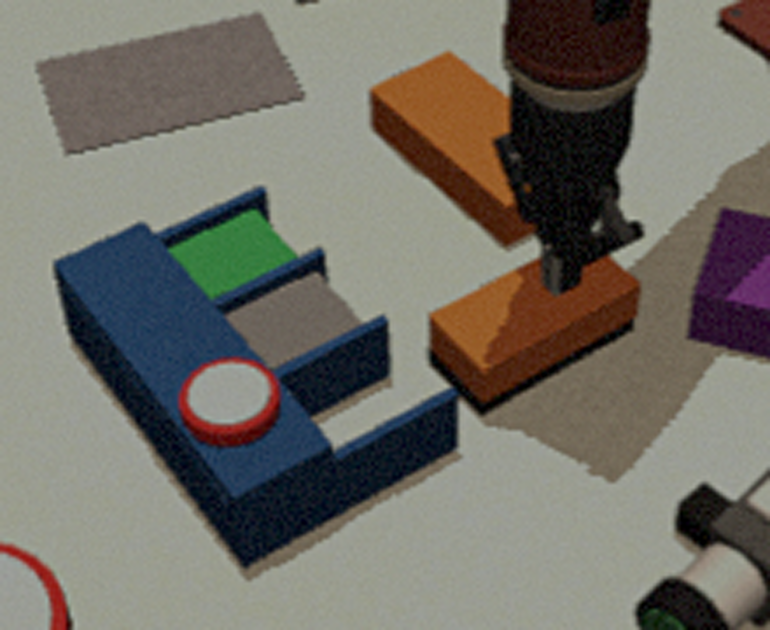

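The box stands flat and about 20 mm clear (rear edge 532, rack front about 552), with the lid seated. I lift off straight up, open the fingers, and move over the lid centre.

Request:
{"op": "carry_out", "data": {"targets": [0,-0.02,0,0,0,0,1,0,-0.05,0,0,0,0,1,0,-0.1,0,0,0,0,1,0,-0.1,0,0,0,0,-1,-0.003,0,0.04,0,0,0,-1,0,0,0.048,0,0,0,-1,0,0,0,0,0,0,-1,0,0,0,0,0,0,-1,0,0,0,0,0,0,-1]}}

```text
time: 13.88
position: [462.0, 78.5, 111.8]
eef_rot: [-0.494, 0.506, -0.506, 0.493]
ft_force: [0.3, -0.0, -0.3]
width: 85.0
```

```bash
cat >> h.py <<'E'
def crop(name,cam='scene',roi=(190,140,410,320),f=3.5):
    im,d=grab_frame(cam); a,b,c,e=roi
    cv2.imwrite(f'pics/{name}.png',cv2.resize(im[b:e,a:c],None,fx=f,fy=f,interpolation=cv2.INTER_CUBIC)); return im,d
E
python3 -c "
from h import *
delta([467.5,80.5,80]);front('s10')
im,d=grab_frame('scene');C=cloud('scene',d)
m=(C[:,:,2]>60)&(C[:,:,2]<130)&(im.max(2)<70)&(abs(C[:,:,0]-467)<60)&(abs(C[:,:,1]-80)<90)
P=C[m]
for a in range(20,145,8):
    q=P[(P[:,1]>a)&(P[:,1]<a+8)]
    if len(q)>4: print(a,len(q),np.percentile(q[:,2],[2,10]).round(0),np.median(q[:,0]).round(0))
"
```

```text
t 13.88 pos [462.   78.5 111.8] jaw yaw -91.43 yz [-0.001 -0.    -1.   ] w 85.0 F [ 0.25 -0.03 -0.26] j [ 0.16  0.08 -0.44  2.    0.04  1.07 -1.89]
delta mm [-2.1 31.8  5.5] units [-0.007   0.1061  0.0183] norm 32.4
lid top n 1126 z 47.2 y range [ 49.6 110.8] front x by y: [(46, np.float64(413.8), np.float64(529.7)), (54, np.float64(400.6), np.float64(531.5)), (62, np.float64(401.2), np.float64(531.6)), (70, np.float64(401.5), np.float64(531.6)), (78, np.float64(402.1), np.float64(533.5)), (86, np.float64(402.7), np.float64(533.5)), (94, np.float64(401.5), np.float64(533.6)), (102, np.float64(402.1), np.float64(533.6))]
```

View pics/s10.png

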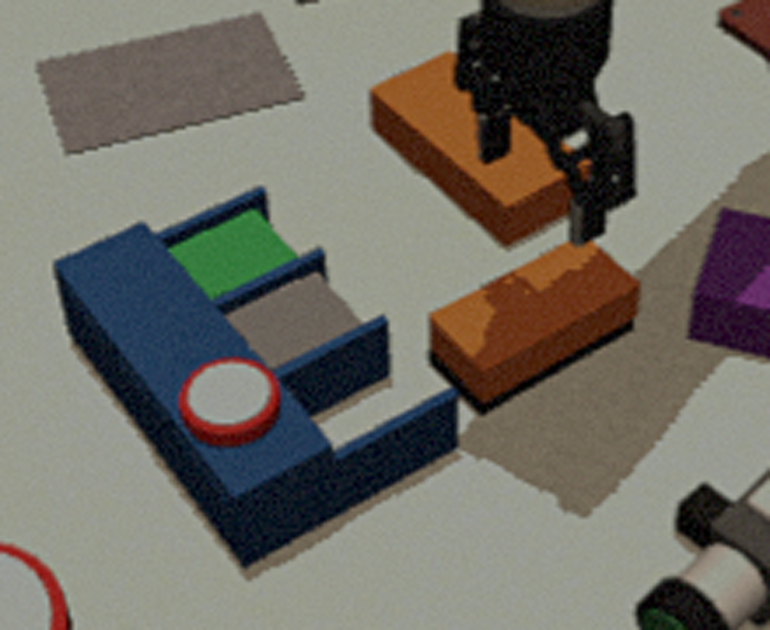

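```bash
cat >> h.py <<'E'
def tips(zlo,zhi,x=467,y=80):
    im,d=grab_frame('scene');C=cloud('scene',d)
    m=(C[:,:,2]>zlo)&(C[:,:,2]<zhi)&(im.max(2)<75)&(abs(C[:,:,0]-x)<70)&(abs(C[:,:,1]-y)<90)
    P=C[m]
    for a in range(int(y-70),int(y+75),8):
        q=P[(P[:,1]>a)&(P[:,1]<a+8)]
        if len(q)>4: print(a,len(q),'z',np.percentile(q[:,2],[2,10]).round(0),'x',np.percentile(q[:,0],[5,50,95]).round(0))
E
python3 -c "
from h import *
tips(100,200)
"
```

```text
10 41 z [186. 189.] x [456. 470. 476.]
18 13 z [185. 187.] x [459. 465. 476.]
26 112 z [140. 144.] x [455. 468. 477.]
34 33 z [141. 143.] x [455. 466. 476.]
114 25 z [159. 167.] x [474. 478. 480.]
122 80 z [143. 149.] x [472. 476. 480.]
130 54 z [149. 152.] x [461. 472. 479.]
138 27 z [186. 190.] x [459. 466. 481.]
146 51 z [187. 189.] x [457. 469. 480.]
```

Request:
{"op": "carry_out", "data": {"targets": [-0.003,0.05,0.008,0,0,0,-1,0,0.1,0,0,0,0,-1,0,0.1,0,0,0,0,-1,0,0.02,0,0,0,0,-1,0,0,0,0,0,0,-1,0,0,0,0,0,0,-1]}}

```text
time: 14.78
position: [465.8, 79.6, 32.2]
eef_rot: [0.493, -0.506, 0.507, -0.494]
ft_force: [-0.2, 0.6, 0.1]
width: 85.4
```

```bash
python3 -c "
from h import *
delta([464.5,79.5,4]);tips(53,140);crop('s11',roi=(280,150,400,270),f=5)"
```

```text
t 14.78 pos [465.8  79.6  32.2] jaw yaw -91.43 yz [ 0.002  0.    -1.   ] w 85.4 F [-0.19  0.62  0.11] j [ 0.14  0.2  -0.44  2.07  0.11  0.89 -1.95]
delta mm [ 0.1 28.2 -1.3] units [ 0.0004  0.0941 -0.0044] norm 28.3
10 51 z [105. 110.] x [466. 478. 481.]
18 26 z [104. 107.] x [464. 474. 479.]
26 58 z [61. 66.] x [461. 473. 481.]
34 69 z [60. 66.] x [460. 470. 484.]
42 11 z [117. 118.] x [484. 485. 486.]
50 9 z [122. 124.] x [480. 485. 487.]
58 13 z [121. 125.] x [478. 480. 487.]
66 15 z [119. 120.] x [478. 480. 482.]
74 6 z [122. 123.] x [479. 480. 480.]
90 5 z [134. 134.] x [486. 488. 489.]
98 14 z [124. 129.] x [476. 486. 487.]
106 30 z [117. 121.] x [472. 486. 487.]
114 48 z [ 64. 105.] x [471. 481. 486.]
122 61 z [59. 65.] x [476. 480. 483.]
130 59 z [66. 71.] x [465. 477. 483.]
138 43 z [110. 113.] x [464. 482. 483.]
146 109 z [106. 111.] x [460. 472. 483.]
```

View pics/s11.png

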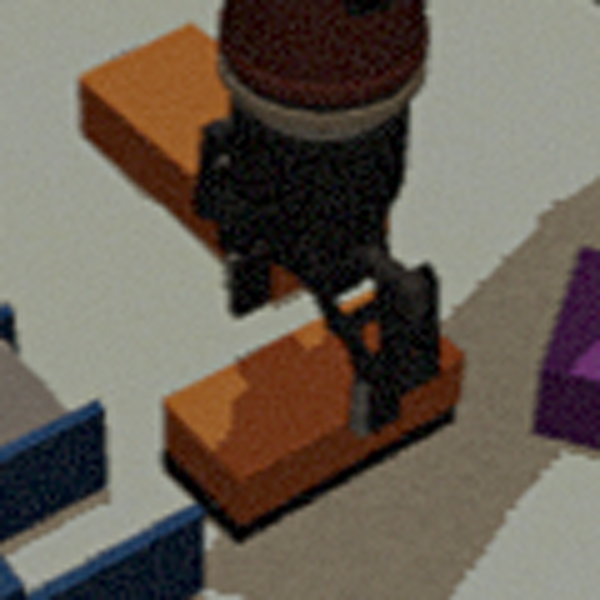

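The open fingers straddle the lid: one to the right at crop (375,400), the other to the left at (250,290). The tips are at z of about 59. I go down 28 mm, with the tips still above the foot, and close.

Request:
{"op": "carry_out", "data": {"targets": [0,0.04,-0.004,0,0,0,-1,0,0.04,0,0,0,0,-1,0,0.012,0,0,0,0,-1,0,0,0,0,0,0,-1]}}

```text
time: 15.38
position: [463.4, 79.4, 3.2]
eef_rot: [-0.494, 0.507, -0.506, 0.493]
ft_force: [-0.5, -0.1, -0.0]
width: 85.6
```

```bash
python3 -c "
from h import *
delta([464.5,79.5,4]);tips(10,60);crop('s12',roi=(280,150,400,270),f=5)"
```

```text
t 15.38 pos [463.4  79.4   3.2] jaw yaw -91.43 yz [-0.001  0.    -1.   ] w 85.6 F [-0.52 -0.07 -0.04] j [ 0.13  0.24 -0.43  2.09  0.13  0.83 -1.97]
delta mm [-0.1 -0.8  1.1] units [-0.0004 -0.0028  0.0037] norm 1.4
26 25 z [32. 34.] x [455. 466. 477.]
34 45 z [33. 36.] x [456. 465. 477.]
50 16 z [11. 13.] x [528. 529. 531.]
58 21 z [11. 12.] x [528. 529. 530.]
66 19 z [11. 14.] x [422. 529. 531.]
74 21 z [12. 13.] x [528. 529. 532.]
82 18 z [13. 13.] x [437. 529. 531.]
90 17 z [12. 14.] x [528. 530. 532.]
98 60 z [10. 12.] x [467. 510. 531.]
106 30 z [10. 11.] x [406. 425. 505.]
122 34 z [30. 34.] x [474. 477. 480.]
130 31 z [38. 39.] x [462. 470. 476.]
```

View pics/s12.png

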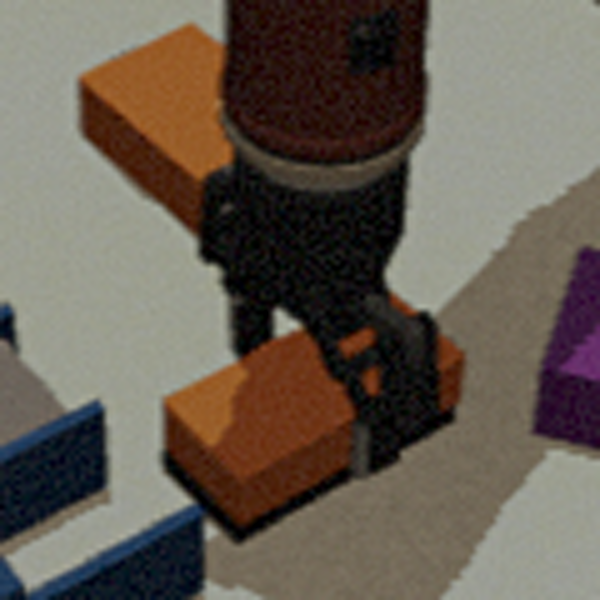

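The tips are at z of about 31 while open, and closing to 60 mm should bring them to about 24, above the foot top at 16. I close now.

Request:
{"op": "carry_out", "data": {"targets": [0,0,0,0,0,0,1,0,0,0,0,0,0,1,0,0,0,0,0,0,1,0,0,0,0,0,0,1,0,0,0,0,0,0,1]}}

```text
time: 16.1
position: [464.2, 79.4, 4.3]
eef_rot: [0.493, -0.506, 0.506, -0.494]
ft_force: [-1.6, -0.8, 6.6]
width: 59.1
```

```bash
python3 -c "
from h import *
delta([464.5,79.5,4]);tips(10,60);crop('s13',roi=(280,150,400,270),f=5)"
```

```text
t 16.1 pos [464.2  79.4   4.3] jaw yaw -91.44 yz [ 0.001 -0.    -1.   ] w 59.1 F [-1.55 -0.82  6.62] j [ 0.13  0.24 -0.43  2.09  0.13  0.83 -1.97]
delta mm [-0.1  0.3  0.3] units [-0.0002  0.0009  0.0009] norm 0.4
42 40 z [39. 47.] x [458. 469. 479.]
50 14 z [13. 14.] x [507. 529. 531.]
58 18 z [12. 14.] x [513. 530. 531.]
66 22 z [12. 16.] x [410. 529. 530.]
74 19 z [11. 13.] x [528. 530. 532.]
82 23 z [14. 16.] x [455. 530. 532.]
90 23 z [11. 15.] x [529. 530. 531.]
98 39 z [10. 11.] x [433. 528. 531.]
106 87 z [10. 11.] x [411. 475. 514.]
114 41 z [31. 33.] x [463. 473. 478.]
```

View pics/s13.png

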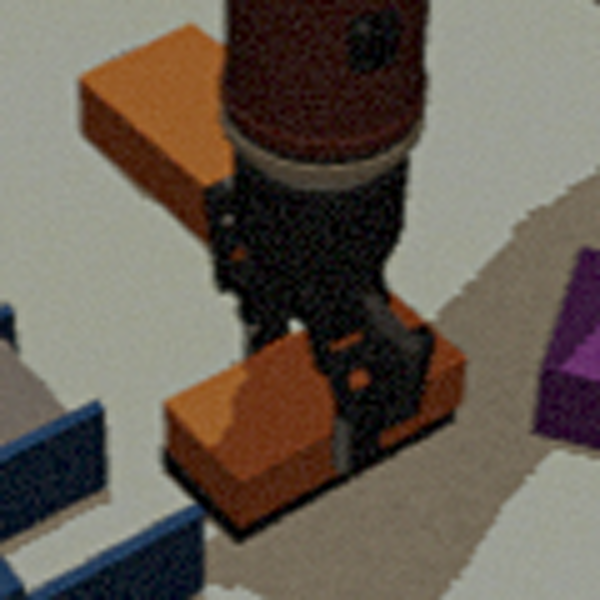

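```bash
python3 -c "
from h import *
im,d=grab_frame('scene');C=cloud('scene',d)
for c in range(344,360,2): print(c,[tuple(int(q) for q in C[r,c].round(0))[1:]+(int(im[r,c,2]),) for r in range(236,250,1)])
"
```

```text
344 [(105, 47, 113), (107, 47, 103), (106, 40, 77), (105, 37, 82), (104, 32, 77), (108, 33, 79), (105, 26, 76), (106, 25, 79), (104, 17, 81), (107, 19, 81), (104, 10, 60), (105, 9, 20), (104, 4, 18), (103, -2, 82)]
346 [(108, 47, 77), (107, 42, 45), (108, 41, 59), (110, 39, 51), (108, 34, 60), (108, 29, 60), (111, 31, 57), (105, 18, 66), (108, 19, 87), (105, 11, 52), (106, 9, 0), (106, 6, 30), (105, 0, 105), (107, -1, 116)]
348 [(115, 53, 68), (115, 50, 61), (116, 48, 62), (113, 40, 65), (113, 36, 55), (114, 35, 60), (112, 28, 63), (112, 25, 68), (114, 24, 46), (105, 6, 7), (105, 3, 22), (105, -1, 108), (107, -1, 121), (109, -1, 122)]
350 [(115, 50, 6), (118, 51, 19), (117, 45, 18), (118, 43, 18), (119, 41, 16), (118, 37, 0), (119, 35, 7), (119, 31, 25), (107, 9, 25), (106, 5, 51), (106, 1, 110), (109, 1, 115), (109, -1, 117), (112, 0, 119)]
352 [(120, 52, 17), (119, 48, 20), (120, 46, 7), (121, 43, 9), (120, 39, 1), (119, 33, 20), (121, 33, 12), (107, 9, 13), (107, 5, 60), (105, -1, 98), (108, 0, 119), (109, -2, 116), (113, 0, 115), (114, -2, 113)]
354 [(135, 71, 21), (137, 70, 14), (120, 42, 11), (118, 36, 8), (121, 36, 16), (119, 31, 0), (105, 5, 11), (103, -1, 62), (107, 1, 115), (108, -2, 113), (110, -2, 116), (112, -2, 116), (116, 0, 116), (116, -3, 119)]
356 [(136, 68, 54), (108, 23, 74), (107, 18, 75), (109, 17, 43), (106, 10, 21), (106, 6, 18), (103, -2, 68), (105, -2, 121), (109, 0, 114), (113, 3, 115), (114, 1, 118), (114, -3, 121), (116, -3, 113), (122, 2, 116)]
358 [(109, 25, 83), (107, 18, 85), (108, 16, 65), (105, 8, 5), (106, 5, 20), (103, -2, 61), (107, -1, 119), (110, 0, 120), (113, 2, 121), (113, -2, 110), (116, -2, 116), (121, 3, 117), (120, -3, 113), (125, 3, 115)]
```

The lowest finger points are at z of about 24-25, above the foot. I lift slowly first.

Request:
{"op": "carry_out", "data": {"targets": [0,-0.005,0,0,0,0,1,0,-0.01,0,0,0,0,1,0,-0.015,0,0,0,0,1,0,0,0,0,0,0,1]}}

```text
time: 16.75
position: [464.0, 79.4, 13.1]
eef_rot: [0.494, -0.506, 0.506, -0.494]
ft_force: [-0.7, 1.0, -0.8]
width: 59.3
```

```bash
python3 -c "
from h import *
delta([464.5,79.5,4]);crop('s14',roi=(280,150,400,270),f=5)"
```

```text
t 16.75 pos [464.   79.4  13.1] jaw yaw -91.44 yz [ 0.  0. -1.] w 59.3 F [-0.66  0.99 -0.78] j [ 0.14  0.23 -0.43  2.09  0.12  0.85 -1.97]
delta mm [-0.1  9.1  0.5] units [-0.0003  0.0302  0.0018] norm 9.1
```

View pics/s14.png

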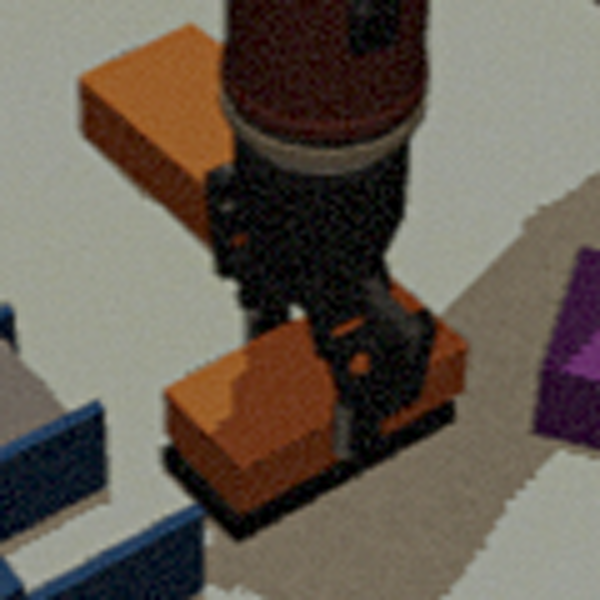

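The lid rises level at the lid edge, the tray foot stays on the table, and the force shows only the lid's weight. I continue up.

Request:
{"op": "carry_out", "data": {"targets": [0,-0.03,0,0,0,0,1,0,-0.05,0,0,0,0,1,0,-0.08,0,0,0,0,1,0,-0.08,0,0,0,0,1,0,-0.08,0,0,0,0,1,0,-0.03,0,0,0,0,1,0,0,0,0,0,0,1,0,0,0,0,0,0,1]}}

```text
time: 17.8
position: [463.2, 79.3, 116.9]
eef_rot: [-0.494, 0.506, -0.506, 0.493]
ft_force: [-0.3, -0.2, -0.8]
width: 59.0
```

```bash
python3 -c "
from h import *
im,d=crop('s15')
# mat refit from scene camera
C=cloud('scene',d)
g=cv2.GaussianBlur(im,(5,5),0).astype(int)
print(g[162,240],g[150,200])
delta([513,-318,110],-106.2)"
```

```text
[ 92  99 109] [144 156 154]
t 17.85 pos [463.2  79.3 116.8] jaw yaw -91.44 yz [-0.002 -0.    -1.   ] w 59.1 F [ 0.23 -0.24 -0.65] j [ 0.17  0.08 -0.44  1.99  0.04  1.08 -1.89]
delta mm [395.9   6.7  59.8] units [1.3197 0.0225 0.1994] norm 400.5
turn about tool y units 0.082
```

View pics/s15.png

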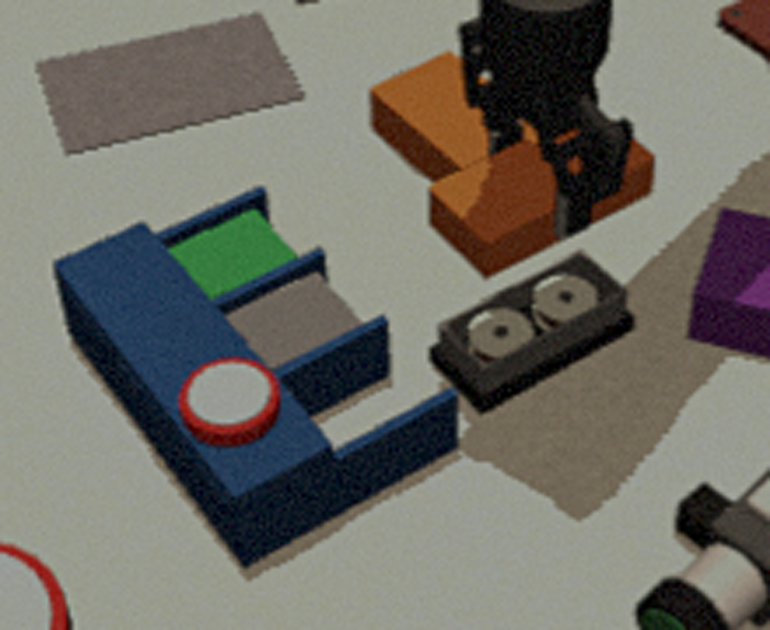

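The lid is off, the tray with two spools stands flat at crop (530,330), and the rack and the other boxes are untouched. I carry the lid to the mat.

Request:
{"op": "carry_out", "data": {"targets": [0.06,0,0.01,0,0,0,1,0.12,0,0.018,0,0,0,1,0.12,0,0.018,0,0,0,1,0.12,0,0.018,0,0,0,1,0.12,0,0.018,0,0,0,1,0.12,0,0.018,0,0,0,1,0.12,0,0.018,0,0,0,1,0.12,0,0.018,0,0,0,1,0.12,0,0.018,0,0,0,1,0.12,0,0.018,0,0,0,1,0.12,0,0.018,0,0,0,1,0.06,0,0.01,0,0,0,1]}}

```text
time: 19.35
position: [513.1, -319.7, 116.5]
eef_rot: [-0.493, 0.507, -0.506, 0.493]
ft_force: [-0.3, 1.7, -0.9]
width: 59.0
```

Request:
{"op": "carry_out", "data": {"targets": [0,0,0,0,0.027,0,1,0,0,0,0,0.028,0,1,0,0,0,0,0.027,0,1,0,0,0,0,0,0,1,0,0,0,0,0,0,1]}}

```text
time: 19.98
position: [513.9, -317.4, 117.4]
eef_rot: [-0.425, 0.565, -0.565, 0.425]
ft_force: [-0.4, -0.4, -0.9]
width: 58.9
```

```bash
python3 -c "
from h import *
delta([513,-318,60],-106.2)
im,d=crop('s16',roi=(180,50,400,230))
im,d=crop('t16','top',roi=(180,60,500,310),f=2.4)
"
```

```text
t 19.98 pos [ 513.9 -317.4  117.4] jaw yaw -106.05 yz [-0.  0. -1.] w 58.9 F [-0.4  -0.39 -0.95] j [ 0.55  0.32 -0.09  1.7   0.03  1.13 -1.4 ]
delta mm [ 0.8 57.4 -0.6] units [ 0.0028  0.1912 -0.0021] norm 57.4
turn about tool y units 0.0008
```

View pics/s16.png

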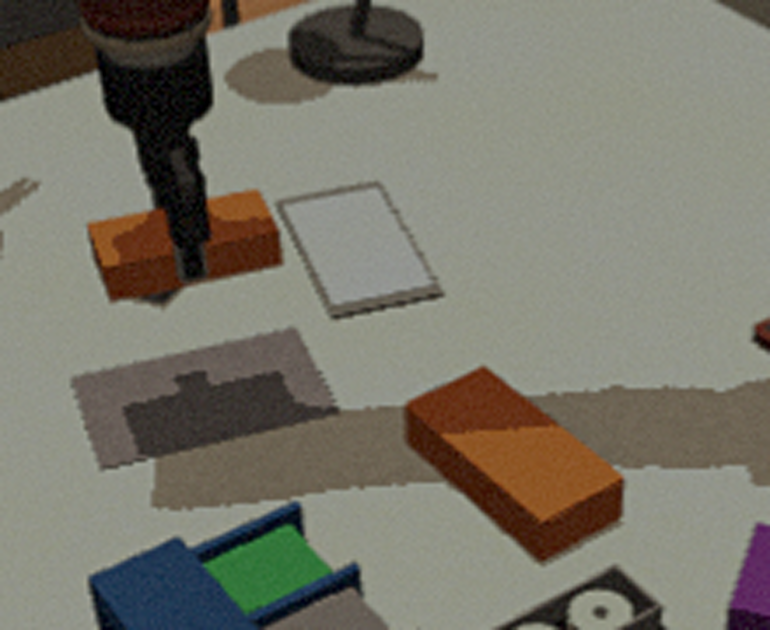

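View pics/t16.png

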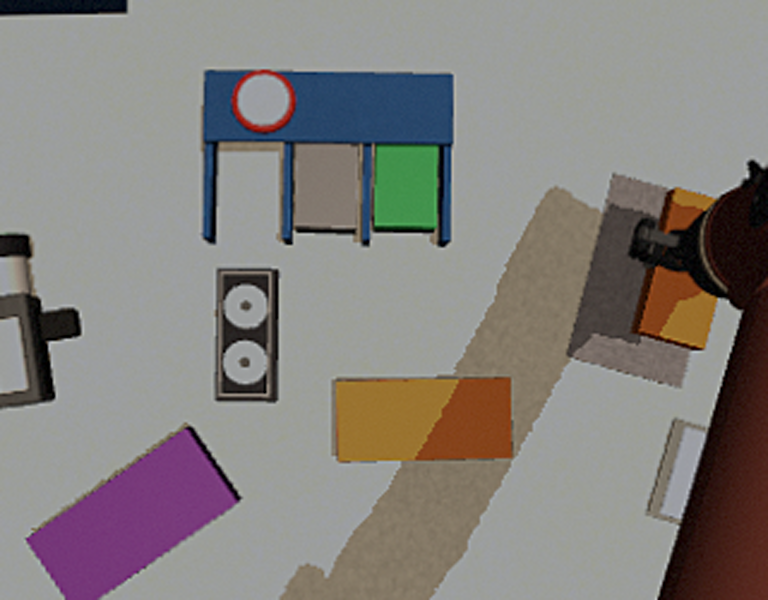

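The lid hangs level and parallel over the mat. The lid bottom equals TCP z plus about 11.7, so touchdown should come near TCP z of -8.7. I descend to about 7 mm above the mat.

Request:
{"op": "carry_out", "data": {"targets": [0.003,0.05,-0.002,0,0,0,1,0,0.1,0,0,0,0,1,0,0.1,0,0,0,0,1,0,0.08,0,0,0,0,1,0,0.05,0,0,0,0,1,0,0.018,0,0,0,0,1,0,0,0,0,0,0,1,0,0,0,0,0,0,1]}}

```text
time: 21.08
position: [513.6, -319.0, -0.8]
eef_rot: [0.424, -0.565, 0.566, -0.425]
ft_force: [0.1, -0.3, -0.4]
width: 58.9
```

Request:
{"op": "carry_out", "data": {"targets": [0,0.01,0,0,0,0,1,0,0.007,0,0,0,0,1,0,0,0,0,0,0,1,0,0,0,0,0,0,1]}}

```text
time: 21.58
position: [513.1, -318.7, -6.8]
eef_rot: [-0.425, 0.565, -0.565, 0.425]
ft_force: [-0.3, 0.5, -2.0]
width: 59.2
```

```bash
python3 -c "
from h import *
delta([513,-318,-8.7],-106.2)
im,d=crop('s17',roi=(180,90,300,210),f=5)
"
```

```text
t 21.57 pos [ 513.1 -318.7   -6.8] jaw yaw -106.19 yz [ 0.  0. -1.] w 59.2 F [-0.29  0.48 -2.04] j [ 0.55  0.45 -0.09  1.79  0.05  0.89 -1.41]
delta mm [-0.6  1.9 -0.2] units [-0.0021  0.0063 -0.0008] norm 2.0
turn about tool y units 0.0
```

View pics/s17.png

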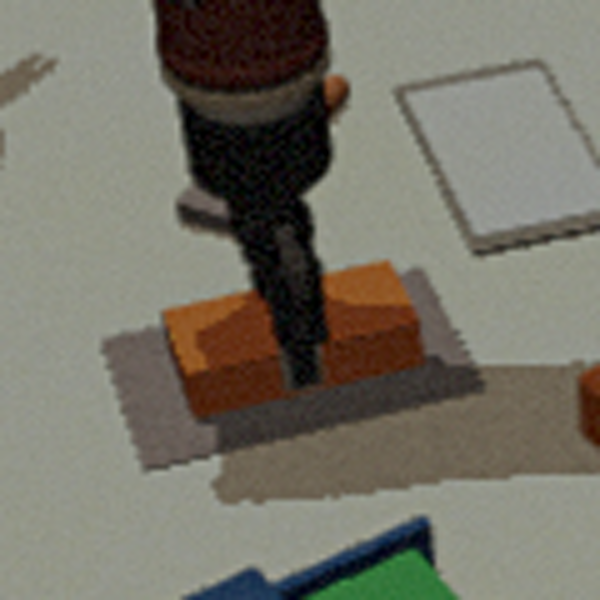

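The lid is centred over the mat with no contact yet (force noise only). I lower in 1 mm steps until it is felt.

Request:
{"op": "carry_out", "data": {"targets": [0,0.004,0,0,0,0,1,0,0,0,0,0,0,1]}}

```text
time: 21.88
position: [512.9, -318.6, -8.2]
eef_rot: [-0.425, 0.566, -0.565, 0.425]
ft_force: [0.0, 0.0, -1.6]
width: 58.9
```

Request:
{"op": "carry_out", "data": {"targets": [0,0.003,0,0,0,0,1,0,0,0,0,0,0,1]}}

```text
time: 22.12
position: [513.1, -318.7, -8.6]
eef_rot: [0.425, -0.565, 0.565, -0.425]
ft_force: [-2.6, 0.2, 3.5]
width: 58.8
```

The lid touched down (3.5 N). I release.

Request:
{"op": "carry_out", "data": {"targets": [0,0,0,0,0,0,-1,0,0,0,0,0,0,-1,0,0,0,0,0,0,-1,0,0,0,0,0,0,-1,0,0,0,0,0,0,-1]}}

```text
time: 22.75
position: [513.0, -318.7, -9.0]
eef_rot: [-0.425, 0.565, -0.565, 0.425]
ft_force: [0.0, -1.2, 0.1]
width: 85.5
```

```bash
python3 -c "
from h import *
delta([513,-318,-8.7],-106.2)
im,d=crop('s18',roi=(180,90,300,210),f=5)
"
```

```text
t 22.75 pos [ 513.  -318.7   -9. ] jaw yaw -106.19 yz [-0.  0. -1.] w 85.5 F [ 0.04 -1.17  0.13] j [ 0.55  0.46 -0.08  1.8   0.05  0.89 -1.41]
delta mm [-0.6 -0.3 -0.2] units [-0.0021 -0.0009 -0.0006] norm 0.7
turn about tool y units 0.0
```

View pics/s18.png

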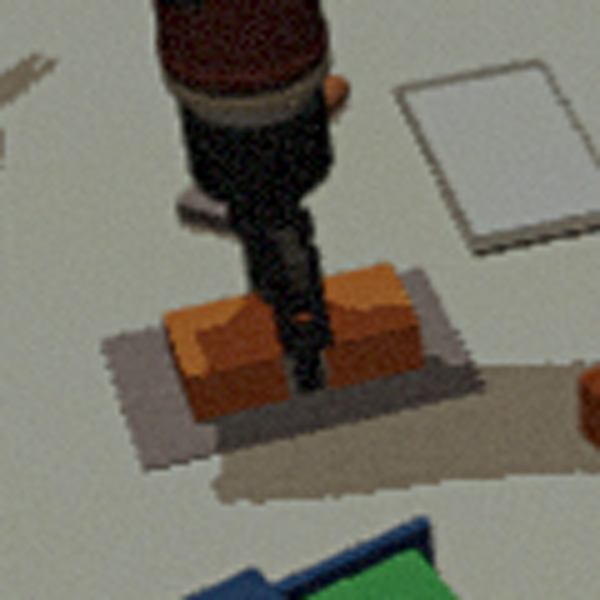

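The fingers are open and clear of the lid. I rise straight up, then back away to the right to unblock the top view.

Request:
{"op": "carry_out", "data": {"targets": [0,-0.02,0,0,0,0,-1,0,-0.08,0,0,0,0,-1,0,-0.12,0,0,0,0,-1,0,-0.15,0,0,0,0,-1,0,-0.15,0,0,0,0,-1,0,-0.15,0,0,0,0,-1,0.13,0,-0.06,0,0,0,-1,0.13,0,-0.06,0,0,0,-1,0.13,0,-0.06,0,0,0,-1,0.13,0,-0.06,0,0,0,-1,0.13,0,-0.06,0,0,0,-1,0,0,0,0,0,0,-1]}}

```text
time: 24.3
position: [368.5, -484.0, 192.5]
eef_rot: [0.423, -0.567, 0.567, -0.422]
ft_force: [0.5, 0.3, -0.2]
width: 85.1
```

Run:
```python
from h import *
delta([513,-318,-8.7],-106.2)
im,d=crop('t19','top',roi=(150,60,500,310),f=2.2); crop('s19',roi=(150,80,470,340),f=2.3)
C=cloud('top',d); H,S,V=cv2.split(cv2.cvtColor(im,cv2.COLOR_BGR2HSV))
m=((H>8)&(H<25)&(S>140)&(V>40)); m[:,:412]=0; m[:125]=0;m[235:]=0;m[:,490:]=0
n,l,s,_=cv2.connectedComponentsWithStats(m.astype(np.uint8)); i=1+s[1:,4].argmax(); m=l==i
v,u=np.where(m); P=ray_plane('top',np.c_[u,v],35)[:,:2].astype(np.float32); print('lid',cv2.minAreaRect(P),'z',np.median(C[m][:,2]))
# tray
P=C[:,:,:]; m=(P[:,:,2]>24)&(P[:,:,2]<50)&(abs(P[:,:,0]-465)<75)&(abs(P[:,:,1]-80)<45)
v,u=np.where(m); Q=ray_plane('top',np.c_[u,v],40)[:,:2].astype(np.float32); print('tray collar',cv2.minAreaRect(Q),np.percentile(P[m][:,2],[10,90]))
m=(P[:,:,2]>5)&(P[:,:,2]<50)&(abs(P[:,:,0]-465)<80)&(abs(P[:,:,1]-80)<45)
Q=P[m][:,:2].astype(np.float32); print('tray all',np.percentile(Q,[1,99],axis=0))
z=C[:,:,2]
m=(z>15); m[:140]=0;m[240:]=0;m[:,:160]=0;m[:,225:]=0
v,u=np.where(m);n,l,s,_=cv2.connectedComponentsWithStats(m.astype(np.uint8)); m=l==1+s[1:,4].argmax(); print('camera',s[1+s[1:,4].argmax()])
```

```text
t 24.3 pos [ 368.5 -484.   192.5] jaw yaw -106.56 yz [-0.001 -0.001 -1.   ] w 85.1 F [ 0.49  0.32 -0.24] j [ 0.81  0.26  0.04  1.61 -0.01  1.27 -1.01]
delta mm [-200.7  200.8   91.3] units [-0.6689  0.6693  0.3043] norm 298.2
turn about tool y units -0.002
lid ((509.22052001953125, -314.0096130371094), (65.40979766845703, 132.0731658935547), 73.95986938476562) z 35.64750943308516
tray collar ((462.39697265625, 79.22351837158203), (50.796932220458984, 117.86164855957031), 88.60164642333984) [31.08992772 41.52246903]
tray all [[398.86549255  49.30129341]
 [525.55037109 108.71825867]]
camera [ 169  157   45   73 1827]
```

View pics/t19.png

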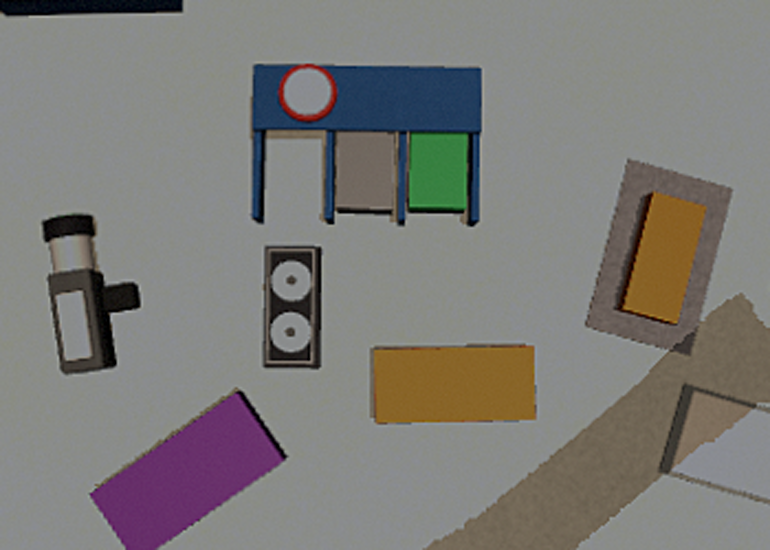

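View pics/s19.png

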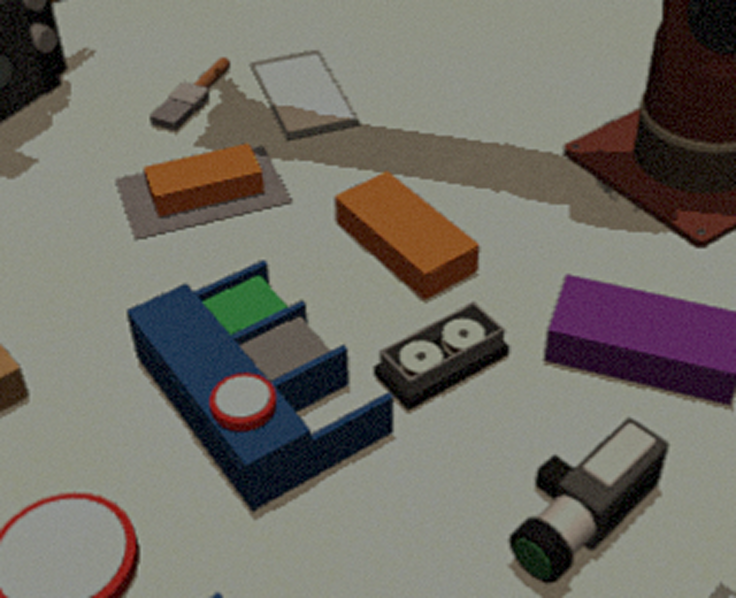

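The lid sits in the middle of the mat and along it, to within about 6 mm and 0.1°. The tray is flat about 25 mm clear of the rack, the other boxes and the camera have not moved, and the arm is clear. I hand in.

```bash
python3 -c "
from cell import bot
print(bot.get_state()['dq'].round(3)); print(bot.close_job())"
```

```text
[-0.022 -0.    -0.024  0.005 -0.003 -0.001 -0.002]
the job is handed in; nothing more can be done
None
```

The orange-lidded box is out of the rack, and its lid lies right way up in the middle of the felt mat. The job was handed in at about 24.4 s of the 64 s allowed. No verdict is reported.

**What I did**
- **Drag:** I pressed closed fingers on the lid of the smaller orange box in the left lane and drew the box out. The press ran mostly 12–16 N, with a peak of 28 N before the drag and a low of 6 N for the first few mm.
- **Lift and place:** I gripped the lid above the tray foot and lifted it straight off. I lowered it onto the mat until I felt about 3.5 N, then released it and backed away.

**Last checks**
- **Lid:** the centre measures (509, -314) against (513, -318) for the mat, about 6 mm off. Its direction along the mat agrees within about 0.2°.
- **Tray:** it stands flat at about (462, 79), roughly 25 mm clear of the rack by the top camera and 20 mm by the scene camera.
- **Other things:** the green and grey boxes look unmoved in the final views. The cine camera sits at the same pixels to within one.

**Disagreements**
- **Finger length:** the closed fingertips touched the lid at a reported TCP height of 35 mm. That puts them 13 mm behind the TCP, not 8 mm ahead as described, so I worked from the contact and depth readings.
- **Camera offset:** the scene camera reads a few mm farther in x than the arm and the top camera.

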